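# Turn and stack the truffle tins, nest the grading bowls

### The job

Close up the truffle table for the night. Turn every closed tin upside down, holding lid and base together so that no tin ever comes open, and stack the tins upside down in one straight pile on the steel tray, and nest the empty wooden bowls upright, the medium one inside the large one and the small one inside the medium one. There are two or three tins; do not push the brush or the pocket knife about.

Things in the scene. Friction and masses are not known exactly. Their poses are not given: they have to be found in the camera images.
- tin1: base of one of the equal closed square aluminium tins (60 x 60 mm, 56 mm high with the lid on, about 0.22 kg): 60 x 60 x 30 mm, walls 3 mm. Origin at the centre of the base's underside, z towards the lid (up at the start, down when inverted), x and y square to the sides; the closed tin's middle lies 28 mm along z. None if absent.
- tin2: base of one of the equal closed square aluminium tins (60 x 60 mm, 56 mm high with the lid on, about 0.22 kg): 60 x 60 x 30 mm, walls 3 mm. Origin at the centre of the base's underside, z towards the lid (up at the start, down when inverted), x and y square to the sides; the closed tin's middle lies 28 mm along z. None if absent.
- tin3: base of one of the equal closed square aluminium tins (60 x 60 mm, 56 mm high with the lid on, about 0.22 kg): 60 x 60 x 30 mm, walls 3 mm. Origin at the centre of the base's underside, z towards the lid (up at the start, down when inverted), x and y square to the sides; the closed tin's middle lies 28 mm along z. None if absent.
- lid1 (a joint): how far the lid of tin1 has come off, m: 0 is shut, it grows as it slides off (to 0.03). The lid is 60 x 60 x 26 mm, sides flush with the base's, bead at its lower edge, square panel on top, and a 10 mm plug guides it straight. Nothing locks it: it slides out of an inverted tin unless held too. Fingers closing across the seam (30 mm from the base's underside, 26 mm from the lid's top) hold both. None if absent.
- lid2 (a joint): how far the lid of tin2 has come off, m: 0 is shut, it grows as it slides off (to 0.03). The lid is 60 x 60 x 26 mm, sides flush with the base's, bead at its lower edge, square panel on top, and a 10 mm plug guides it straight. Nothing locks it: it slides out of an inverted tin unless held too. Fingers closing across the seam (30 mm from the base's underside, 26 mm from the lid's top) hold both. None if absent.
- lid3 (a joint): how far the lid of tin3 has come off, m: 0 is shut, it grows as it slides off (to 0.03). The lid is 60 x 60 x 26 mm, sides flush with the base's, bead at its lower edge, square panel on top, and a 10 mm plug guides it straight. Nothing locks it: it slides out of an inverted tin unless held too. Fingers closing across the seam (30 mm from the base's underside, 26 mm from the lid's top) hold both. None if absent.
- tray: square carrying tray of thin steel, 190 x 190 mm, which stays where it lies (too firm to be pushed), floor 3 mm thick, rim 3 mm thick and 10 mm high all round, small loop handles at its y sides. Origin at the centre of its underside on the table, z up, x and y square to its sides.
- bowl_large: the large one of three turned wooden bowls, 188 mm across the rim, 64 mm high, foot 116 mm across, wall 8 mm thick (pinch it at the rim), inner floor 12 mm above its underside and about 120 mm across, 0.4 kg. Origin at the centre of its underside, z up through the mouth. It can stay where it stands: the other two go into it.
- bowl_medium: the medium one of three turned wooden bowls, 124 mm across the rim, 62 mm high, foot 80 mm across, wall 8 mm thick (pinch it at the rim), inner floor 12 mm above its underside and about 78 mm across, 0.2 kg. Origin at the centre of its underside, z up through the mouth. Nested, its underside lies 12 mm above the large bowl's and its rim 10 mm above the large bowl's rim.
- bowl_small: the small one of three turned wooden bowls, 66 mm across the rim, 56 mm high, foot 48 mm across, wall 8 mm thick (pinch it at the rim), inner floor 12 mm above its underside and about 38 mm across, 0.09 kg. Origin at the centre of its underside, z up through the mouth. Nested, its underside lies 12 mm above the medium bowl's and its rim 6 mm above the medium bowl's rim.
- brush: bystander: cleaning brush 130 mm long, lying flat beside the tins. Origin under its middle, x along it.
- knife: bystander: folded pocket knife, 100 x 20 x 12 mm, lying flat beside the tins. Origin under its middle, x along it.
Things that resemble listed ones, but are neither listed nor needed, are in the scene too. Leave any pink or red look-alike of the bowl_medium alone.

How it is judged:
At the end, for the whole second after the job is handed in: Each tin upside down within 0.1 rad, lid within 4 mm of its seat, within 65 mm of the tray's centre in x and y and 15 mm of the other tins in plan; each smaller bowl 6 to 18 mm above the next one's underside, within 25 mm of its centre; bowls upright within 0.1 rad; all at rest (angle between each of tin1, tin2, tin3's own z axis and vertical above 3.04 rad and value of joint each of lid1, lid2, lid3 below 0.004 m and linear speed of each of tin1, tin2, tin3, bowl_large, bowl_medium, bowl_small below 0.02 m/s and x of tin1 in the frame of tray between -0.065 and 0.065 m and y of tin1 in the frame of tray between -0.065 and 0.065 m and x of tin2 in the frame of tray between -0.065 and 0.065 m and y of tin2 in the frame of tray between -0.065 and 0.065 m and x of tin3 in the frame of tray between -0.065 and 0.065 m and y of tin3 in the frame of tray between -0.065 and 0.065 m and horizontal distance between tin1 and tin2 below 0.015 m and horizontal distance between each of tin1, tin2 and tin3 below 0.015 m and horizontal distance between bowl_medium and bowl_large below 0.025 m and z of bowl_medium in the frame of bowl_large between 0.006 and 0.018 m and horizontal distance between bowl_small and bowl_medium below 0.025 m and z of bowl_small in the frame of bowl_medium between 0.006 and 0.018 m and angle between each of bowl_large, bowl_medium, bowl_small's own z axis and vertical below 0.1 rad); the robot touches nothing.
It fails at once if the lid of a tin comes open by more than 6 mm (value of joint lid1 above 0.006 m).
It fails at once if the lid of a tin comes open by more than 6 mm (value of joint lid2 above 0.006 m).
It fails at once if the lid of a tin comes open by more than 6 mm (value of joint lid3 above 0.006 m).
It fails at once if the brush or the knife is pushed more than 40 mm from its place (distance of any of brush, knife from where it was at the start of the episode above 0.04 m).
Of tin1, tin2, tin3 only 2 to 3 are there at a start; the rules pass over those that are not, and their reading is None.
At some moment in a run one of bowl_medium, bowl_small may be knocked a few centimetres aside while the robot is not near it.
It also fails if it takes over 210 s, if anything falls off the work surface, if the arm or the gripper's body presses on something with over 40 N, if the wrist force passes 120 N, or if a joint passes its speed limit or range.

### The arm

A 6-joint arm with a two-finger parallel gripper is mounted at the origin on the work surface. World frame = base frame: x ahead of the robot, y to its left, z up, the work surface at z = 0. Lengths are in m, angles in rad, forces in N, time in s.
With the tool pointing down it reaches from about 0.25 to 0.725 m from the base axis. Payload 4 kg.
Tool frame: the origin (TCP) lies midway between the tips of the shut fingers; the grasp point (between the pads) lies bot.pinch_z behind it (bot.pinch_z is the distance from the TCP to the grasp point, in m); z points along the fingers, y is the direction in which the jaws open and shut (so a half turn about z gives the same grasp; the last joint's range is limited). The gripper opens to 85 mm and grips with 20 to 120 N. Pads are 22 mm wide; open, the fingers measure 114 mm over their backs; the gripper's body (76 mm by 85 mm) begins 54 mm behind the grasp point. The pads swing forward as they close: fully open they stand 13 mm farther back than shut.
Start: joints at [-1.323, 0.241, 0.005, 1.335, 0, 1.571], TCP at [0.123, -0.485, 0.231] pointing down, gripper open.
Joint ranges: [-2.72, 2.72], [-1.05, 1.87], [-1.09, 1.28], [-1.99, 2.15], [-1.42, 1.44], [-3.14, 3.14]. Speed limits (rad/s): [2.79, 2.79, 3.14, 3.14, 3.14, 3.14].

### API

Orientations are given as a unit quaternion [x, y, z, w].
In Python, from workcell import bot gives the robot as it stands. The module is installed in compiled form; this text tells all that it offers.
- The arm moves only by the tool move_arm, never from a script. Its argument "series" is a list that holds one entry, the list of rows, each a list of 7 numbers: the shift along the world's x, y, z in cm, then the turn, a rotation vector about the world's x, y, z in degrees, then the opening, from 0 (shut) to 1 (fully open). A call has exactly 5 rows; each row shifts and turns the pose as measured when the row begins; what a row does not reach is not made up. A row lasts 1/10 s, in which the tool goes at most 50 mm and 8.59 degrees, less where a joint would pass 70% of its speed; a pose out of reach is approached as far as the arm can. A call with a gripper value outside its range is refused whole. The fingers move at their own pace and stop on an object; the grip force is fixed at half the most. Time passes only in rows, so rows that do not move let the fingers close, or fill a call up. It gives the time, the measured TCP pose, the force and the opening at its end, in the units of the state.
- bot.get_obs(): the state, without advancing time (a new reading comes with each control period).
- bot.camera(name): name is "scene" or "side" or "wrist"; returns (picture, depth): 480x640x3 uint8, red, green, blue; 480x640 float32, m along the optical axis (not along the pixel's ray), 0 where there is no reading.
- bot.camera_info(name): a dict with "vfov" (degrees; the focal length in pixels is half the picture's height over the tangent of half this angle, whatever the lens; pixels are square), "cx", "cy" (the principal point, pixels), "cam_to_world" (4x4, takes a point from camera to world coordinates); the wrist camera has in their place "tool_from_camera" (4x4, takes a point from camera to tool coordinates, whose origin is the TCP and whose axes are the flange's). Camera axes: x right, y down, z forward; pixel columns grow to the right and rows downward; lengths in m; the calibration is good to about 2 mm. A picture is of the moment at which its call begins: read the wrist's pose just before it. camera_info takes no time and is no camera call.
- bot.job_done(): hands the job in, once; it reports no verdict.
Trained networks look in the newest picture that a camera, given by its name, has taken for a name from the list of things; names that differ only in an ending like _2 or _b are one class to them, and where a whole thing is asked for, a point or a joint stands for the part that bears it (a point fixed in the world has none). Each returns a list of dicts, best first, with "confidence" (0 to 1); they miss things now and then, are a little off and sometimes report something else, mostly with a low value. They report only what shows in the picture. A call takes as long as a camera call. They do not tell look-alikes from the thing itself.
- bot.find_in(camera, target): "at" ([x, y, z] in m, in world coordinates, good to about 4 mm: the middle of the surface that is visible of it).
The state is a dict: "clock": time; "joint_pos": joint angles; "joint_vel": joint speeds; "tau": joint torques, N m; "eef_pos": TCP position; "tool_rot": TCP orientation; "ft_force": force on the tool from outside, world axes, zero at the start; "ft_torque": the same for the moment, N m; "grip_width": finger opening in m.
Only numpy, scipy, OpenCV 4.12 (cv2) and the standard library are available. Lean on these libraries where they do the work, as an engineer would, in place of code of your own. Each camera call takes 0.05 s, during which the arm holds its last target.

## Working session

There is one attempt and no reset: what is moved stays moved. The work goes in short steps, Python scripts to look and compute and a tool call to move; the robot and the scene stay as the last step left them, time stands still between calls to the robot, and variables do not carry over. Pictures are saved under pics/ and viewed, and the job is handed in when it is done.

Besides the shell and the picture viewer there is one more tool, called after "Emit:" as name(argument=value, ...) on one line, values as JSON. move_arm: Moves the arm, as the interface text tells. Its arguments: {"type":"object","properties":{"series":{"type":"array","items":{"type":"array","items":{"type":"array","items":{"type":"number"}}}}},"required":["series"]}

```bash
ls; mkdir -p pics; cat > h.py <<'E'
import numpy as np,cv2
from workcell import bot
from scipy.spatial.transform import Rotation as R
def K(i): 
    f=240/np.tan(np.radians(i['vfov']/2)); return f,i['cx'],i['cy']
def T(name):
    i=bot.camera_info(name)
    if name!='wrist': return i,np.array(i['cam_to_world'])
    o=bot.get_obs();M=np.eye(4);M[:3,:3]=R.from_quat(o['tool_rot']).as_matrix();M[:3,3]=o['eef_pos']
    return i,M@np.array(i['tool_from_camera'])
def shot(name,fn=None):
    i,M=T(name);p,d=bot.camera(name)
    if fn: cv2.imwrite('pics/'+fn,p[:,:,::-1])
    f,cx,cy=K(i);v,u=np.mgrid[:480,:640]
    P=np.stack([(u-cx)/f*d,(v-cy)/f*d,d],-1)
    W=P@M[:3,:3].T+M[:3,3];W[d==0]=np.nan
    return p,d,W
def obs():
    o=bot.get_obs();print('t',round(o['clock'],2),'p',np.round(o['eef_pos'],4),'R\n',np.round(R.from_quat(o['tool_rot']).as_matrix(),3),'q',np.round(o['joint_pos'],3),'f',np.round(o['ft_force'],1),'w',round(o['grip_width'],4));return o
E
python3 - <<'E'
from h import *
obs();print(bot.pinch_z)
for c in ['scene','side','wrist']:
    p,d,W=shot(c,c+'0.png');np.savez('/tmp/'+c,p=p,W=W)
    print(c,{k:v for k,v in bot.camera_info(c).items()})
    if c!='wrist':
        for n in ['tin1','tray','bowl_large','bowl_medium','bowl_small','brush','knife']:
            print(n,[(np.round(r['at'],3).tolist(),round(r['confidence'],2)) for r in bot.find_in(c,n)])
E
```

```text
pics
t 0.0 p [ 0.1225 -0.4841  0.2304] R
 [[ 0.969  0.245 -0.001]
 [ 0.245 -0.969  0.002]
 [-0.    -0.002 -1.   ]] q [-1.323  0.241  0.004  1.335 -0.     1.571] f [-0.6  0.2  0. ] w 0.0855
0.0187
scene {'vfov': 51.22989923405688, 'cx': 317.8593099949604, 'cy': 242.52482310776028, 'cam_to_world': array([[ 0.68944521,  0.43629078, -0.57820036,  1.09189353],
       [ 0.72433673, -0.41387803,  0.55139939, -0.70795217],
       [ 0.00126605, -0.79897142, -0.60136766,  0.69362821],
       [ 0.        ,  0.        ,  0.        ,  1.        ]])}
tin1 [([0.5, -0.01, 0.04], 0.83), ([0.679, 0.057, 0.042], 0.6), ([0.517, -0.144, 0.02], 0.42)]
tray [([0.426, 0.254, 0.005], 0.58)]
bowl_large [([0.41, -0.262, 0.036], 0.78)]
bowl_medium [([0.632, -0.264, 0.042], 0.72), ([0.316, -0.557, 0.036], 0.68), ([0.57, -0.509, 0.036], 0.62)]
bowl_small [([0.644, 0.236, 0.042], 0.96), ([0.674, 0.065, 0.058], 0.38)]
brush [([0.519, -0.146, 0.022], 0.91), ([0.646, 0.232, 0.041], 0.3)]
knife [([0.516, 0.134, 0.011], 0.86)]
side {'vfov': 54.34674323923753, 'cx': 314.26408023844635, 'cy': 237.35365527461738, 'cam_to_
[... 467 characters left out ...]
], 0.67), ([0.334, -0.562, 0.042], 0.65), ([0.636, 0.254, 0.042], 0.56)]
bowl_small [([0.636, 0.251, 0.046], 0.92)]
brush [([0.504, -0.13, 0.018], 0.7)]
knife [([0.435, -0.304, 0.038], 0.75), ([0.513, 0.148, 0.012], 0.64), ([0.661, 0.095, 0.055], 0.45)]
wrist {'vfov': 71.68838074599304, 'cx': 317.36054750136987, 'cy': 244.1267670624121, 'tool_from_camera': array([[-1.14206634e-03, -9.48088242e-01, -3.18005315e-01,
         8.10607516e-02],
       [ 9.99998539e-01, -6.78435269e-04, -1.56867873e-03,
        -1.43628303e-05],
       [ 1.27149984e-03, -3.18006642e-01,  9.48087633e-01,
        -1.42878611e-01],
       [ 0.00000000e+00,  0.00000000e+00,  0.00000000e+00,
         1.00000000e+00]])}
```

View pics/scene0.png

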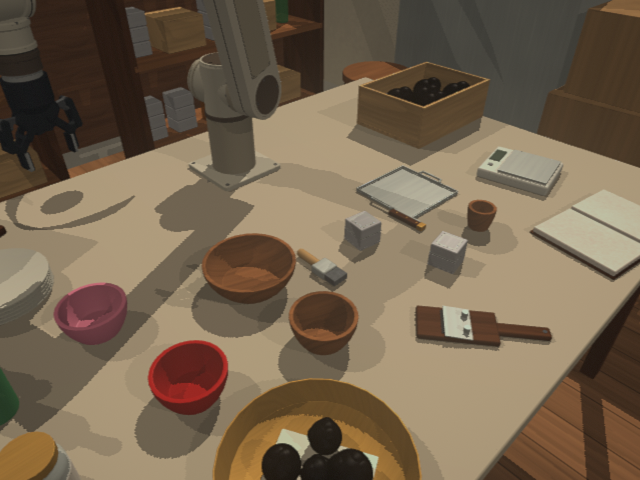

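View pics/side0.png

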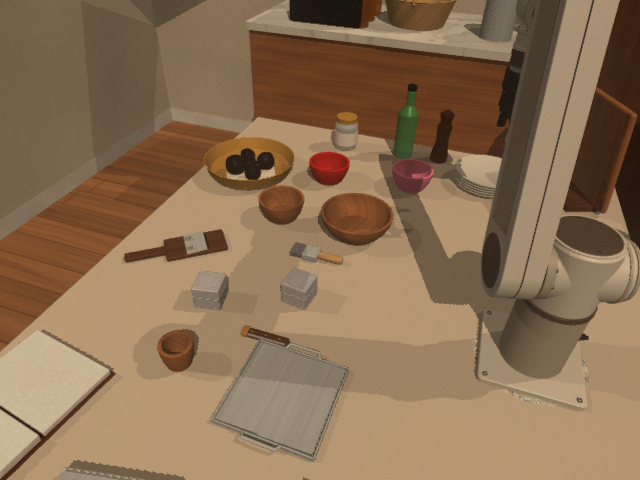

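Scene picture: two tins at (363,232) and (448,252), the tray at (407,190), the knife at (400,215) and the brush at (323,268). The large bowl is at (250,268) and the small bowl at (481,215).

Three bowls could be bowl_medium: brown at (323,322), pink at (92,312) and red at (189,377). The brown wooden one fits the description. Next I'll measure poses and enlarge it to confirm.

```bash
cat > m.py <<'E'
from h import *
def cloud():
    Ws=[];Cs=[]
    for c in ['scene','side']:
        p,d,W=shot(c);m=np.isfinite(W[...,0]);Ws.append(W[m]);Cs.append(p[m])
    return Ws,Cs
def circ(P):
    A=np.c_[2*P[:,:2],np.ones(len(P))];b=(P[:,:2]**2).sum(1)
    for _ in range(5):
        s=np.linalg.lstsq(A,b,rcond=None)[0];c=s[:2];r=np.sqrt(s[2]+c@c)
        e=abs(np.linalg.norm(P[:,:2]-c,axis=1)-r);k=e<max(.003,2*np.median(e));A=A[k];b=b[k];P=P[k]
    return c,r,len(P)
def tin(Ws,xy,z0=.05,z1=.062,rad=.05):
    for W in Ws:
        k=(np.hypot(W[:,0]-xy[0],W[:,1]-xy[1])<rad)&(W[:,2]>z0)&(W[:,2]<z1);Q=W[k]
        if len(Q)<20: print('none');continue
        (c,wh,a)=cv2.minAreaRect((Q[:,:2]*1000).astype(np.float32));print(' top',np.round(c,1),np.round(wh,1),round(a,1),'z',np.round(np.median(Q[:,2]),4),len(Q))
def bowl(Ws,xy,h,rad):
    for W in Ws:
        k=(np.hypot(W[:,0]-xy[0],W[:,1]-xy[1])<rad+.03)&(W[:,2]>h-.004)&(W[:,2]<h+.006);Q=W[k]
        if len(Q)<20: print('none');continue
        c,r,n=circ(Q);print(' rim',np.round(c,4),round(r,4),n,'zmax',np.round(np.percentile(Q[:,2],98),4))
E
python3 - <<'E'
from m import *
Ws=[np.load(f'/tmp/{c}.npz')['W'].reshape(-1,3) for c in ['scene','side']]
Ws=[W[np.isfinite(W[:,0])] for W in Ws]
for xy in [(.485,.01),(.67,.08)]: tin(Ws,xy)
for n,xy,h,r in [('L',(.41,-.28),.064,.094),('M',(.635,-.27),.062,.062),('S',(.64,.245),.056,.033)]:
    print(n);bowl(Ws,xy,h,r)
for n,xy in [('brush',(.51,-.14)),('knife',(.515,.14))]:
  print(n)
  for W in Ws:
    k=(np.hypot(W[:,0]-xy[0],W[:,1]-xy[1])<.09)&(W[:,2]>.006)&(W[:,2]<.028)&(W[:,1]*(1 if n=='knife' else -1)>.085);Q=W[k]
    print(np.round(Q.min(0),3),np.round(Q.max(0),3),[np.round(t,1) for t in cv2.minAreaRect((Q[:,:2]*1000).astype(np.float32))])
print('tray')
for W in Ws:
    k=(np.hypot(W[:,0]-.423,W[:,1]-.256)<.16)&(W[:,2]>.006)&(W[:,2]<.016)&(np.hypot(W[:,0]-.515,W[:,1]-.14)>.07);Q=W[k]
    print([np.round(t,1) for t in cv2.minAreaRect((Q[:,:2]*1000).astype(np.float32))],len(Q))
p=cv2.imread('pics/scene0.png');a=cv2.resize(p[280:365,275:375],None,fx=4,fy=4);b=cv2.resize(p[180:285,330:480],None,fx=2.7,fy=2.7)[:340]
h=max(a.shape[0],b.shape[0]);a=cv2.copyMakeBorder(a,0,h-a.shape[0],0,0,0);b=cv2.copyMakeBorder(b,0,h-b.shape[0],0,0,0)
o=np.hstack([a,b]);o=cv2.resize(o,(800,int(h*800/o.shape[1])));cv2.imwrite('pics/crop1.png',o)
E
```

```text
top [488.    7.2] [62.2 62.6] 82.4 z 0.0565 464
 top [487.    8.3] [62.7 61.5] 82.8 z 0.0567 577
 top [668.3  79.4] [60.2 62. ] 11.2 z 0.0564 538
 top [667.   82.4] [60.6 64.9] 10.1 z 0.0568 595
L
 rim [ 0.4365 -0.274 ] 0.089 693 zmax 0.0666
 rim [ 0.4337 -0.2696] 0.0892 388 zmax 0.0673
M
 rim [ 0.6453 -0.2696] 0.0576 603 zmax 0.0646
 rim [ 0.6426 -0.2646] 0.0576 236 zmax 0.0651
S
 rim [0.6436 0.2487] 0.0292 150 zmax 0.0584
 rim [0.6406 0.2537] 0.0291 301 zmax 0.0589
brush
[ 0.429 -0.223  0.006] [ 0.562 -0.116  0.028] [array([ 501.9, -167.9]), array([132.5, 100.4]), np.float64(9.9)]
[ 0.43  -0.211  0.006] [ 0.56  -0.11   0.028] [array([ 500.5, -157.9]), array([131. ,  92.6]), np.float64(11.2)]
knife
[0.426 0.13  0.006] [0.563 0.228 0.018] [array([494.8, 178.6]), array([ 97.9, 136.9]), np.float64(90.0)]
[0.426 0.126 0.006] [0.56  0.229 0.018] [array([497.2, 181.1]), array([100.4, 135.1]), np.float64(83.7)]
tray
[array([425.5, 248.8]), array([217.1, 193.6]), np.float64(88.3)] 543
[array([426. , 250.2]), array([216.8, 190.9]), np.float64(88.5)] 1295
```

View pics/crop1.png

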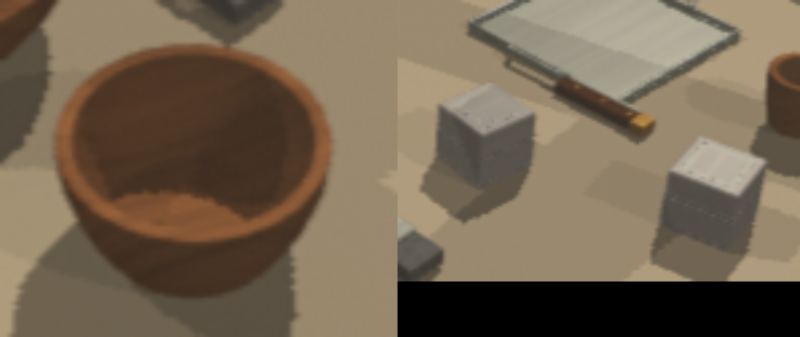

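The crop shows an empty turned brown wooden bowl, so the one at scene (323,322) is bowl_medium; pink and red stay put. I'll start with it.

Emit:
move_arm(series=[[[4.2, 2.1, 0, 0, 0, 5.3, 0.4], [4.2, 2.1, 0, 0, 0, 5.3, 0.4], [4.2, 2.1, 0, 0, 0, 5.3, 0.4], [4.2, 2.1, 0, 0, 0, 5.3, 0.4], [4.2, 2.1, 0, 0, 0, 5.3, 0.4]]])

```text
clock: 1.35
eef_pos: [0.3333, -0.3798, 0.2316]
tool_rot: [0.937, 0.349, -0.0, 0.002]
ft_force: [0.6, -1.1, 0.6]
grip_width: 0.0342
```

Emit:
move_arm(series=[[[4.3, 2.2, 0, 0, 0, 5.3, 0.4], [4.3, 2.2, 0, 0, 0, 5.3, 0.4], [4.3, 2.2, 0, 0, 0, 5.3, 0.4], [4.3, 2.2, 0, 0, 0, 5.3, 0.4], [4.3, 2.2, -1, 0, 0, 5.3, 0.4]]])

```text
clock: 1.85
eef_pos: [0.5558, -0.2654, 0.224]
tool_rot: [0.827, 0.562, 0.001, 0.005]
ft_force: [0.1, -0.3, -0.2]
grip_width: 0.0341
```

Emit:
move_arm(series=[[[4, 2, -3, 0, 0, 0, 0.4], [0, 0, -4.5, 0, 0, 0, 0.4], [0, 0, -2, 0, 0, 0, 0.4], [0, 0, 0, 0, 0, 0, 0.4], [0, 0, 0, 0, 0, 0, 0.4]]])

```text
clock: 2.35
eef_pos: [0.5999, -0.2401, 0.1267]
tool_rot: [0.823, 0.568, 0.002, 0.005]
ft_force: [-0.3, 0.1, 0.1]
grip_width: 0.0346
```

```bash
python3 - <<'E'
from m import *
obs()
p,d,W=shot('wrist','w1.png')
p,d,W=shot('scene','s1.png');
p2,d2,W2=shot('side')
Ws=[w[np.isfinite(w[...,0])] for w in (W,W2)]
bowl(Ws,(.644,-.267),.062,.062)
E
```

```text
t 2.35 p [ 0.5999 -0.2401  0.1267] R
 [[ 0.355  0.935  0.01 ]
 [ 0.935 -0.355 -0.006]
 [-0.002  0.011 -1.   ]] q [-0.38   0.579  0.241  1.222 -0.002  1.554] f [-0.3  0.1  0.1] w 0.0346
 rim [ 0.6452 -0.2695] 0.0576 603 zmax 0.0646
 rim [ 0.6417 -0.2647] 0.0577 236 zmax 0.0653
```

View pics/w1.png

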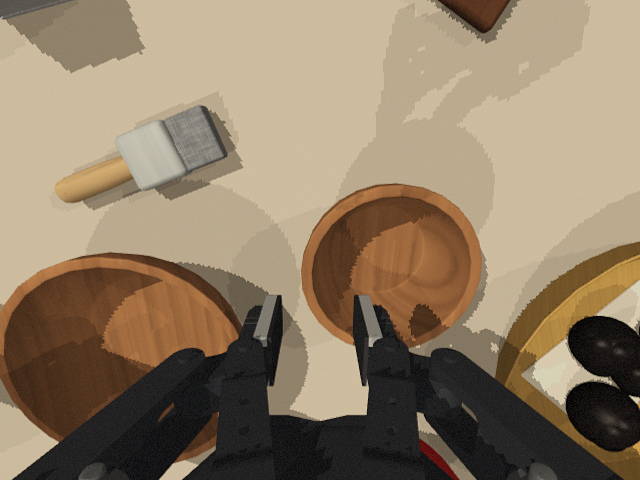

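Emit:
move_arm(series=[[[-1.1, -0.65, -3.5, 0, 0, 0, 0.4], [0, 0, -3.5, 0, 0, 0, 0.4], [0, 0, -2.3, 0, 0, 0, 0.4], [0, 0, 0, 0, 0, 0, 0.4], [0, 0, 0, 0, 0, 0, 0.4]]])

```text
clock: 3.0
eef_pos: [0.5951, -0.2532, 0.0456]
tool_rot: [0.824, 0.566, 0.009, 0.016]
ft_force: [0.3, 1.0, 0.1]
grip_width: 0.034
```

```bash
python3 - <<'E'
from m import *
obs()
p,d,W=shot('wrist','w2.png')
E
```

```text
t 3.0 p [ 0.5951 -0.2532  0.0456] R
 [[ 0.36   0.932  0.033]
 [ 0.933 -0.359 -0.016]
 [-0.003  0.037 -0.999]] q [-0.402  0.627  0.1    1.007 -0.002  1.537] f [0.3 1.  0.1] w 0.034
```

View pics/w2.png

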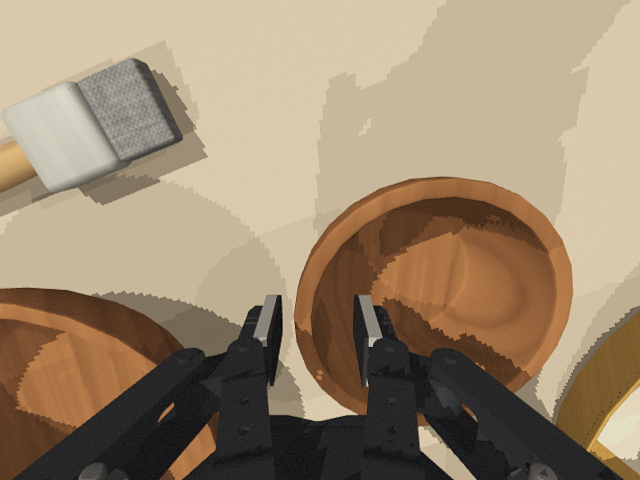

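Emit:
move_arm(series=[[[-0.6, 0.65, 0, 0.9, 1.9, 0, 0.4], [0, 0, -1.1, 0, 0, 0, 0.4], [0, 0, 0, 0, 0, 0, 0.4], [0, 0, 0, 0, 0, 0, 0], [0, 0, 0, 0, 0, 0, 0]]])

```text
clock: 3.55
eef_pos: [0.5938, -0.2496, 0.0421]
tool_rot: [0.825, 0.565, 0.003, 0.006]
ft_force: [-4.8, -0.6, 11.7]
grip_width: 0.0085
```

Emit:
move_arm(series=[[[0, 0, 0, 0, 0, 0, 0], [0, 0, 0, 0, 0, 0, 0], [0, 0, 2, 0, 0, 0, 0], [0, 0, 2.5, 0, 0, 0, 0], [0, 0, 2, 0, 0, 0, 0]]])

```text
clock: 4.05
eef_pos: [0.5948, -0.2515, 0.112]
tool_rot: [0.825, 0.565, 0.004, 0.009]
ft_force: [-0.0, -0.2, -1.8]
grip_width: 0.0063
```

```bash
python3 - <<'E'
from m import *
obs()
p,d,W=shot('wrist','w3.png')
p,d,W=shot('side','s3.png');
E
```

```text
t 4.05 p [ 0.5948 -0.2515  0.112 ] R
 [[ 0.362  0.932  0.017]
 [ 0.932 -0.362 -0.01 ]
 [-0.003  0.02  -1.   ]] q [-0.399  0.581  0.205  1.175 -0.003  1.543] f [-0.  -0.2 -1.8] w 0.0063
```

View pics/s3.png

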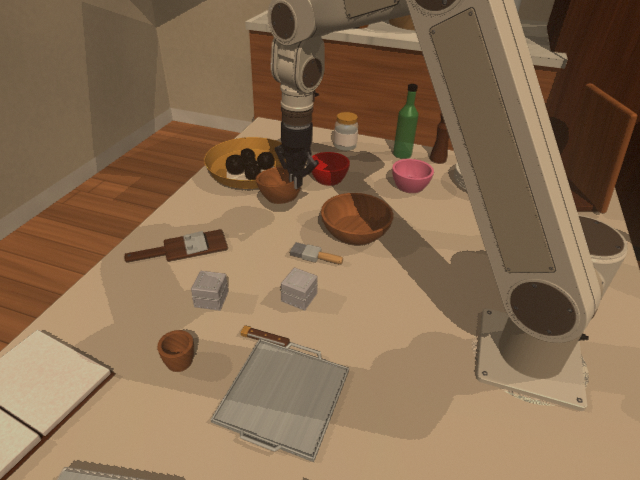

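View pics/w3.png

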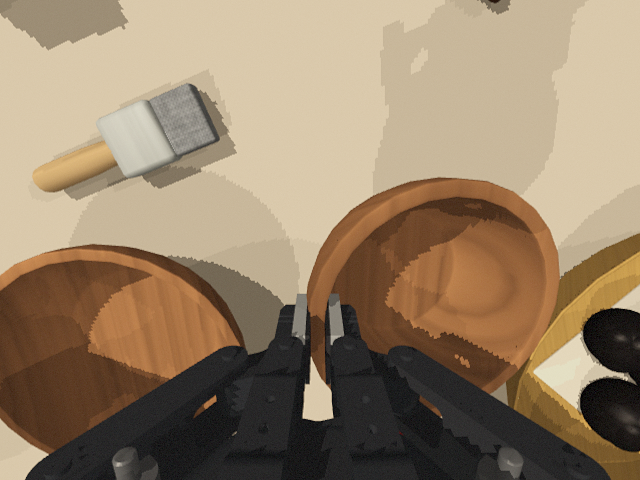

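```bash
cat >> m.py <<'E'
def rimplane(P,xy,r,zlo,zhi):
    c=np.array(xy,float)
    for it in range(4):
        v=P[:,:2]-c;rr=np.hypot(*v.T);k=(abs(rr-r)<.012)&(P[:,2]>zlo)&(P[:,2]<zhi)
        Q=P[k];a=((np.degrees(np.arctan2(Q[:,1]-c[1],Q[:,0]-c[0]))+360)%360//10).astype(int)
        B=[]
        for b in range(36):
            q=Q[a==b]
            if len(q)>=3:
                q=q[q[:,2]>q[:,2].max()-.003];B.append(q.mean(0))
        B=np.array(B)
        if len(B)<6: print('few');return
        A=np.c_[B[:,:2]-c,np.ones(len(B))];s=np.linalg.lstsq(A,B[:,2],rcond=None)[0]
        e=abs(A@s-B[:,2]);g=e<max(.002,2*np.median(e));s=np.linalg.lstsq(A[g],B[g,2],rcond=None)[0]
        c,rad,n=circ(B[g])
    print(' plane c',np.round(c,4),'r',round(rad,4),'z',round(s[2],4),'slope deg',np.round(np.degrees(s[:2]),1),'bins',len(B),g.sum(),'res',np.round(e.max(),4))
E
python3 - <<'E'
from m import *
for c in ['wrist','scene','side']:
    p,d,W=shot(c);W=W[np.isfinite(W[...,0])]
    print(c);rimplane(W,(.647,-.27),.06,.11,.16)
    rimplane(W,(.435,-.272),.091,.04,.08)
E
```

```text
wrist
 plane c [ 0.6487 -0.2687] r 0.0567 z 0.1253 slope deg [-8.4  3.6] bins 31 20 res 0.0167
 plane c [ 0.4361 -0.2729] r 0.0885 z 0.0636 slope deg [ 1.1 -0.8] bins 24 20 res 0.0101
scene
 plane c [ 0.6488 -0.2698] r 0.057 z 0.1241 slope deg [-8.9  3.3] bins 36 28 res 0.0181
 plane c [ 0.435  -0.2728] r 0.0893 z 0.065 slope deg [ 0. -0.] bins 36 36 res 0.0008
side
 plane c [ 0.6461 -0.2663] r 0.057 z 0.1244 slope deg [-11.6   3.2] bins 26 19 res 0.017
 plane c [ 0.4344 -0.2703] r 0.0891 z 0.0653 slope deg [ 0.2 -0. ] bins 36 36 res 0.0015
```

Emit:
move_arm(series=[[[0, 0, 4, -1.7, -4.5, 0, 0], [-2, 0, 1, -1.7, -4.5, 0, 0], [-4.5, 0, 0, 0, 0, 0, 0], [-4.5, 0, 0, 0, 0, 0, 0], [-4.5, 0, 0, 0, 0, 0, 0]]])

```text
clock: 4.8
eef_pos: [0.4335, -0.2473, 0.1414]
tool_rot: [0.821, 0.565, 0.047, 0.068]
ft_force: [-1.0, -0.9, -2.0]
grip_width: 0.006
```

Emit:
move_arm(series=[[[-4, 0, 0, 0, 0, 0, 0], [-2, 0, 0, 0, 0, 0, 0], [0, 0, 0, 0, 0, 0, 0], [0, 0, 0, 0, 0, 0, 0], [0, 0, 0, 0, 0, 0, 0]]])

```text
clock: 5.3
eef_pos: [0.3601, -0.2421, 0.1331]
tool_rot: [0.823, 0.564, 0.043, 0.06]
ft_force: [-0.1, -0.4, -2.1]
grip_width: 0.0063
```

```bash
python3 - <<'E'
from m import *
o=obs()
for c in ['wrist','scene','side']:
    p,d,W=shot(c,c+'4.png');W=W[np.isfinite(W[...,0])]
    print(c);rimplane(W,np.array(o['eef_pos'])[:2]+[.0545,-.02],.06,.14,.22)
E
```

```text
t 5.3 p [ 0.3601 -0.2421  0.1331] R
 [[ 0.361  0.922  0.138]
 [ 0.933 -0.358 -0.05 ]
 [ 0.003  0.147 -0.989]] q [-0.62   0.08  -0.473  0.876  0.04   1.324] f [-0.1 -0.4 -2.1] w 0.0063
wrist
 plane c [ 0.411  -0.2581] r 0.0567 z 0.1504 slope deg [-1.7  1.4] bins 31 20 res 0.046
scene
 plane c [ 0.4126 -0.2593] r 0.0574 z 0.1534 slope deg [-5.   1.8] bins 36 25 res 0.0457
side
 plane c [ 0.412 -0.257] r 0.0573 z 0.1641 slope deg [-20.3   0.6] bins 28 21 res 0.0376
```

```bash
python3 - <<'E'
from m import *
o=obs()
for c in ['wrist','scene','side']:
    p,d,W=shot(c);W=W[np.isfinite(W[...,0])]
    print(c);rimplane(W,(.4125,-.259),.058,.14,.164)
p=cv2.imread('pics/side4.png');cv2.imwrite('pics/side4c.png',cv2.resize(p[120:270,270:450],None,fx=4,fy=4))
E
```

```text
t 5.45 p [ 0.3609 -0.2424  0.1335] R
 [[ 0.36   0.922  0.139]
 [ 0.933 -0.357 -0.051]
 [ 0.003  0.148 -0.989]] q [-0.619  0.08  -0.472  0.876  0.04   1.324] f [ 0.6 -0.1 -1.6] w 0.0064
wrist
 plane c [ 0.4113 -0.2585] r 0.057 z 0.1513 slope deg [-2.   1.1] bins 31 20 res 0.0061
scene
 plane c [ 0.4128 -0.2593] r 0.0574 z 0.1524 slope deg [-2.4  1.1] bins 36 25 res 0.0071
side
 plane c [ 0.4118 -0.2569] r 0.0571 z 0.1524 slope deg [-2.6  1.2] bins 27 23 res 0.0055
```

View pics/side4c.png

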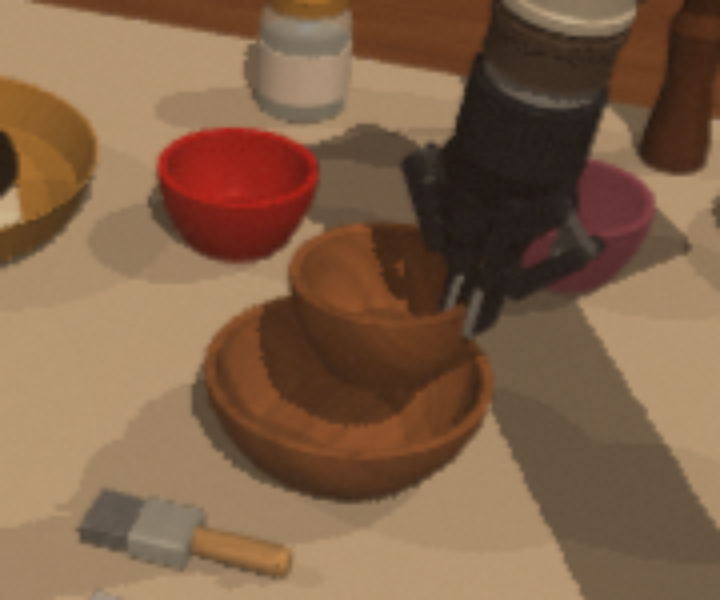

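Emit:
move_arm(series=[[[2.3, -1.4, 0, -1.1, -2.3, 0, 0], [0, 0, -2, 0, 0, 0, 0], [0, 0, -2, 0, 0, 0, 0], [0, 0, -1.5, 0, 0, 0, 0], [0, 0, 0, 0, 0, 0, 0]]])

```text
clock: 6.1
eef_pos: [0.3877, -0.2576, 0.0784]
tool_rot: [0.82, 0.564, 0.056, 0.082]
ft_force: [0.2, 0.7, -1.9]
grip_width: 0.0061
```

```bash
python3 - <<'E'
from m import *
o=obs()
for c in ['wrist','scene','side']:
    p,d,W=shot(c);W=W[np.isfinite(W[...,0])]
    print(c);rimplane(W,(.435,-.272),.058,.08,.113)
E
```

```text
t 6.1 p [ 0.3877 -0.2576  0.0784] R
 [[ 0.358  0.915  0.184]
 [ 0.934 -0.351 -0.072]
 [-0.002  0.198 -0.98 ]] q [-0.618  0.177 -0.539  0.662  0.048  1.324] f [ 0.2  0.7 -1.9] w 0.0061
wrist
 plane c [ 0.4372 -0.2732] r 0.0572 z 0.0998 slope deg [-1.  -0.3] bins 31 21 res 0.0099
scene
 plane c [ 0.4398 -0.2748] r 0.0574 z 0.1011 slope deg [ 0.6 -0.2] bins 36 29 res 0.0074
side
 plane c [ 0.44  -0.273] r 0.0569 z 0.1019 slope deg [ 0.6 -0.4] bins 29 24 res 0.015
```

Emit:
move_arm(series=[[[-0.4, 0.2, -1.2, 0, 0, 0, 0], [0, 0, -1.1, 0, 0, 0, 0], [0, 0, 0, 0, 0, 0, 0], [0, 0, -0.2, 0, 0, 0, 0], [0, 0, 0, 0, 0, 0, 0]]])

```text
clock: 6.75
eef_pos: [0.3901, -0.2601, 0.0616]
tool_rot: [0.819, 0.563, 0.059, 0.09]
ft_force: [-0.4, -0.1, -1.7]
grip_width: 0.0064
```

Emit:
move_arm(series=[[[0, 0, 0, 0, 0, 0, 0.3], [0, 0, 0, 0, 0, 0, 0.3], [0, 0, 0, 0, 0, 0, 0.3], [0, 0, 4, 0, 0, 0, 0.3], [0, 0, 4, 0, 0, 0, 0.3]]])

```text
clock: 7.25
eef_pos: [0.3887, -0.2589, 0.141]
tool_rot: [0.819, 0.564, 0.058, 0.088]
ft_force: [1.7, -0.2, 0.6]
grip_width: 0.0258
```

```bash
python3 - <<'E'
from m import *
o=obs()
for c in ['wrist','scene','side']:
    p,d,W=shot(c,c+'5.png');W=W[np.isfinite(W[...,0])]
    print(c);rimplane(W,(.435,-.272),.058,.06,.085);rimplane(W,(.435,-.272),.091,.05,.07)
    if c!='wrist': bowl([W],(.642,.251),.056,.033)
E
```

```text
t 7.25 p [ 0.3887 -0.2589  0.141 ] R
 [[ 0.358  0.913  0.193]
 [ 0.934 -0.349 -0.078]
 [-0.004  0.209 -0.978]] q [-0.619  0.092 -0.45   0.825  0.048  1.322] f [ 1.7 -0.2  0.6] w 0.0258
wrist
 plane c [ 0.4396 -0.2765] r 0.0573 z 0.0741 slope deg [-0.1  0.1] bins 34 34 res 0.0003
 plane c [ 0.4335 -0.2723] r 0.089 z 0.0641 slope deg [-0.1  0.1] bins 34 34 res 0.0002
scene
 plane c [ 0.4411 -0.2774] r 0.0575 z 0.0749 slope deg [ 0.1 -0. ] bins 36 36 res 0.0012
 plane c [ 0.4349 -0.2731] r 0.0892 z 0.0651 slope deg [-0. -0.] bins 36 36 res 0.0013
 rim [0.6429 0.2493] 0.0292 152 zmax 0.0586
side
 plane c [ 0.4403 -0.2748] r 0.0577 z 0.075 slope deg [0.2 0.2] bins 36 34 res 0.0026
 plane c [ 0.4341 -0.2704] r 0.0894 z 0.0653 slope deg [0.1 0.1] bins 36 36 res 0.0016
 rim [0.6403 0.2539] 0.0292 306 zmax 0.059
```

Emit:
move_arm(series=[[[2, 4.3, 0.4, 0, 0, 4.2, 0.3], [2, 4.3, 0, 0, 0, 4.2, 0.3], [2, 4.3, 0, 0, 0, 4.2, 0.3], [2, 4.3, 0, 0, 0, 4.2, 0.3], [2, 4.3, 0, 0, 0, 4.2, 0.3]]])

```text
clock: 7.9
eef_pos: [0.4898, -0.0444, 0.1446]
tool_rot: [0.703, 0.703, 0.074, 0.079]
ft_force: [1.6, -0.2, 0.4]
grip_width: 0.0253
```

Emit:
move_arm(series=[[[2.3, 4.4, 0, 0, 0, 4.2, 0.4], [2.3, 4.4, 0, 0, 0, 4.2, 0.4], [2.3, 4.4, 0, 0, 0, 4.2, 0.4], [2.3, 4.4, 0, 0, 0, 4.2, 0.4], [2.3, 4.4, 0, -2, 5, 4.2, 0.4]]])

```text
clock: 8.4
eef_pos: [0.5955, 0.1775, 0.1349]
tool_rot: [0.559, 0.827, 0.04, 0.034]
ft_force: [2.0, -1.7, -0.3]
grip_width: 0.0341
```

```bash
python3 - <<'E'
from m import *
o=obs()
E
```

```text
t 8.4 p [0.5955 0.1775 0.1349] R
 [[-0.372  0.923  0.101]
 [ 0.928  0.371  0.028]
 [-0.011  0.104 -0.995]] q [ 0.291  0.453  0.049  1.062 -0.002  1.479] f [ 2.  -1.7 -0.3] w 0.0341
```

Emit:
move_arm(series=[[[1, 3.2, 0, 0, 0, 0, 0.4], [1.1, 3.1, -1.5, 0, 0, 0, 0.4], [0, 0, -3, 0, 0, 0, 0.4], [0, 0, 0, 0, 0, 0, 0.4], [0, 0, 0, 0, 0, 0, 0.4]]])

```text
clock: 8.9
eef_pos: [0.6176, 0.2508, 0.0769]
tool_rot: [0.555, 0.831, 0.036, 0.03]
ft_force: [0.7, -0.1, 0.8]
grip_width: 0.0341
```

```bash
python3 - <<'E'
from m import *
o=obs()
p,d,W=shot('wrist','w6.png');bowl([W[np.isfinite(W[...,0])]],(.642,.251),.056,.033)
E
```

```text
t 8.9 p [0.6176 0.2508 0.0769] R
 [[-0.382  0.92   0.089]
 [ 0.924  0.381  0.026]
 [-0.01   0.092 -0.996]] q [ 0.39   0.594  0.127  1.011 -0.01   1.568] f [ 0.7 -0.1  0.8] w 0.0341
 rim [0.6402 0.2531] 0.0287 3342 zmax 0.0573
```

View pics/w6.png

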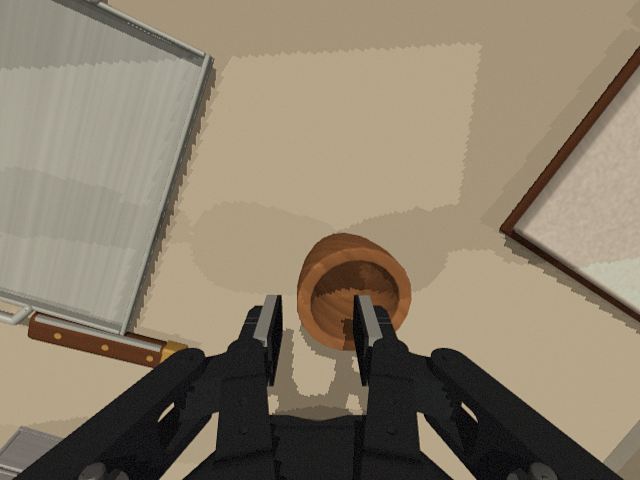

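Emit:
move_arm(series=[[[-0.2, -0.9, 0, 0, 0, 0, 0.4], [0, 0, -2, 0, 0, 0, 0.4], [0, 0, -2.2, 0, 0, 0, 0.4], [0, 0, 0, 0, 0, 0, 0.4], [0, 0, 0, 0, 0, 0, 0.4]]])

```text
clock: 9.45
eef_pos: [0.6184, 0.2357, 0.0427]
tool_rot: [0.558, 0.828, 0.039, 0.033]
ft_force: [0.3, -0.5, 0.7]
grip_width: 0.0342
```

Emit:
move_arm(series=[[[-0.2, 0.6, -0.5, 0, 0, 0, 0.4], [0, 0, -0.5, 0, 0, 0, 0.4], [0, 0, 0, 0, 0, 0, 0.4], [0, 0, 0, 0, 0, 0, 0], [0, 0, 0, 0, 0, 0, 0]]])

```text
clock: 9.95
eef_pos: [0.6188, 0.2423, 0.0374]
tool_rot: [0.558, 0.828, 0.042, 0.035]
ft_force: [-0.7, -0.0, -0.8]
grip_width: 0.0086
```

Emit:
move_arm(series=[[[0, 0, 0, 0, 0, 0, 0], [0, 0, 0, 0, 0, 0, 0], [0, 0, 2, 0, 0, 0, 0], [0, 0, 4, 0, 0, 0, 0], [0, 0, 4, 0, 0, 0, 0]]])

```text
clock: 10.45
eef_pos: [0.612, 0.2398, 0.1301]
tool_rot: [0.558, 0.828, 0.034, 0.03]
ft_force: [1.4, -0.4, 0.5]
grip_width: 0.0083
```

```bash
python3 - <<'E'
from m import *
o=obs();c0=np.array(o['eef_pos'])[:2]+[.025,.011]
for c in ['wrist','scene','side']:
    p,d,W=shot(c,c+'7.png');W=W[np.isfinite(W[...,0])]
    print(c);rimplane(W,c0,.029,.14,.17)
    rimplane(W,(.435,-.272),.058,.06,.085)
a=cv2.imread('pics/wrist7.png')[150:480];b=cv2.imread('pics/side7.png')[280:420,100:300]
b=cv2.resize(b,(471,330));cv2.imwrite('pics/c7.png',cv2.resize(np.hstack([a,b]),(800,238)))
E
```

```text
t 10.45 p [0.612  0.2398 0.1301] R
 [[-0.375  0.923  0.087]
 [ 0.927  0.374  0.023]
 [-0.012  0.09  -0.996]] q [ 0.378  0.537  0.174  1.119 -0.011  1.564] f [ 1.4 -0.4  0.5] w 0.0083
wrist
 plane c [0.6347 0.2503] r 0.0288 z 0.1566 slope deg [-11.8 -18. ] bins 27 20 res 0.0136
few
scene
 plane c [0.6387 0.249 ] r 0.0296 z 0.1598 slope deg [-4.8 -1.1] bins 32 23 res 0.0068
 plane c [ 0.4412 -0.2771] r 0.0576 z 0.0749 slope deg [-0. -0.] bins 36 36 res 0.0009
side
 plane c [0.6399 0.253 ] r 0.0288 z 0.1567 slope deg [-0.   1.3] bins 32 25 res 0.011
 plane c [ 0.4403 -0.2751] r 0.0576 z 0.0749 slope deg [-0.1  0.1] bins 36 34 res 0.0029
```

View pics/c7.png

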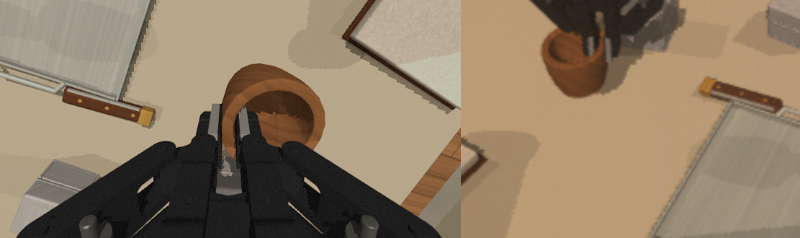

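Emit:
move_arm(series=[[[-1.8, -4.5, 1, 0, 0, -3.8, 0], [-1.8, -4.5, 1, 0, 0, -3.8, 0], [-1.8, -4.5, 0, 0, 0, -3.8, 0], [-1.8, -4.5, 0, 0, 0, -3.8, 0], [-1.8, -4.5, 0, 0, 0, -3.8, 0]]])

```text
clock: 11.1
eef_pos: [0.5197, 0.0155, 0.1448]
tool_rot: [0.688, 0.724, 0.029, 0.035]
ft_force: [0.7, 0.1, -0.5]
grip_width: 0.0086
```

Emit:
move_arm(series=[[[-1.8, -4.5, 0, 0, 0, -3.8, 0], [-1.8, -4.5, 0, 0, 0, -3.8, 0], [-1.8, -4.5, 0, 0, 0, -3.8, 0], [-1.8, -4.5, 0, 0, 0, -3.8, 0], [-1.8, -4.5, 0, 0, 0, -3.8, 0]]])

```text
clock: 11.6
eef_pos: [0.42, -0.2132, 0.1375]
tool_rot: [0.802, 0.596, 0.019, 0.034]
ft_force: [1.4, -1.2, -1.0]
grip_width: 0.0082
```

Emit:
move_arm(series=[[[-1, -2, 0, 0, 0, -3.8, 0], [0, 0, 0, 0, 0, 0, 0], [0, 0, 0, 0, 0, 0, 0], [0, 0, 0, 0, 0, 0, 0], [0, 0, 0, 0, 0, 0, 0]]])

```text
clock: 12.1
eef_pos: [0.4039, -0.2353, 0.1322]
tool_rot: [0.824, 0.565, 0.015, 0.03]
ft_force: [1.2, 0.2, -1.4]
grip_width: 0.0081
```

```bash
python3 - <<'E'
from m import *
o=obs();R_=R.from_quat(o['tool_rot']).as_matrix();c0=np.array(o['eef_pos'])[:2]+.029*R_[:2,1];z=o['eef_pos'][2]
for c in ['wrist','scene','side']:
    p,d,W=shot(c,c+'8.png');W=W[np.isfinite(W[...,0])]
    print(c);rimplane(W,c0,.029,z+.01,z+.035)
    rimplane(W,(.435,-.272),.058,.06,.085)
cv2.imwrite('pics/c8.png',cv2.resize(cv2.imread('pics/scene8.png')[150:330,150:350],None,fx=3.3,fy=3.3))
E
```

```text
t 12.1 p [ 0.4039 -0.2353  0.1322] R
 [[ 0.36   0.931  0.059]
 [ 0.933 -0.359 -0.033]
 [-0.009  0.067 -0.998]] q [-0.529  0.198 -0.324  0.981  0.002  1.41 ] f [ 1.2  0.2 -1.4] w 0.0081
wrist
 plane c [ 0.4273 -0.2438] r 0.0292 z 0.155 slope deg [-12.8  -0.9] bins 27 16 res 0.0093
 plane c [ 0.4395 -0.2771] r 0.0579 z 0.0741 slope deg [-0.1  0.1] bins 22 22 res 0.0003
scene
 plane c [ 0.4297 -0.2445] r 0.0287 z 0.151 slope deg [-2.2  0.4] bins 33 25 res 0.0105
 plane c [ 0.4412 -0.2772] r 0.0575 z 0.0749 slope deg [-0.1 -0.1] bins 36 32 res 0.01
side
 plane c [ 0.4296 -0.2423] r 0.0286 z 0.1557 slope deg [-15.7  -0.2] bins 26 23 res 0.008
 plane c [ 0.4404 -0.275 ] r 0.0575 z 0.075 slope deg [ 0.1 -0.2] bins 29 28 res 0.0032
```

View pics/c8.png

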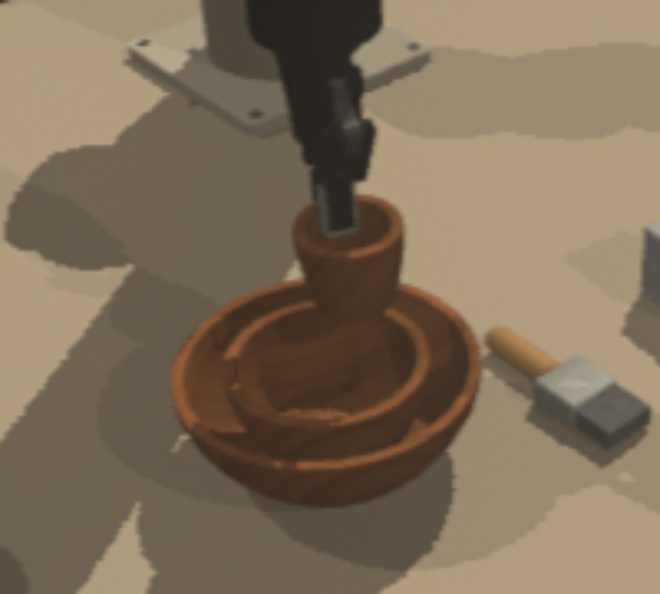

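Emit:
move_arm(series=[[[1.1, -3.2, 0, -0.9, -2.3, 0, 0], [0, 0, -2.5, 0, 0, 0, 0], [0, 0, -2, 0, 0, 0, 0], [0, 0, 0, 0, 0, 0, 0], [0, 0, 0, 0, 0, 0, 0]]])

```text
clock: 12.75
eef_pos: [0.4192, -0.2667, 0.0885]
tool_rot: [0.821, 0.568, 0.029, 0.051]
ft_force: [-0.2, 1.1, -1.0]
grip_width: 0.0086
```

```bash
python3 - <<'E'
from m import *
o=obs();R_=R.from_quat(o['tool_rot']).as_matrix();c0=np.array(o['eef_pos'])[:2]+.029*R_[:2,1];z=o['eef_pos'][2]
for c in ['wrist','scene','side']:
    p,d,W=shot(c,c+'9.png');W=W[np.isfinite(W[...,0])]
    print(c);rimplane(W,c0,.029,z+.01,z+.032)
E
```

```text
t 12.75 p [ 0.4192 -0.2667  0.0885] R
 [[ 0.353  0.929  0.106]
 [ 0.935 -0.35  -0.051]
 [-0.01   0.117 -0.993]] q [-0.576  0.266 -0.369  0.818  0.015  1.357] f [-0.2  1.1 -1. ] w 0.0086
wrist
 plane c [ 0.4419 -0.275 ] r 0.0293 z 0.1096 slope deg [-4.   0.3] bins 28 24 res 0.0087
scene
 plane c [ 0.4439 -0.2755] r 0.0288 z 0.109 slope deg [-0.  -0.4] bins 33 26 res 0.0089
side
 plane c [ 0.4425 -0.2733] r 0.0288 z 0.1119 slope deg [-8.1 -1.4] bins 25 23 res 0.0052
```

View pics/wrist9.png

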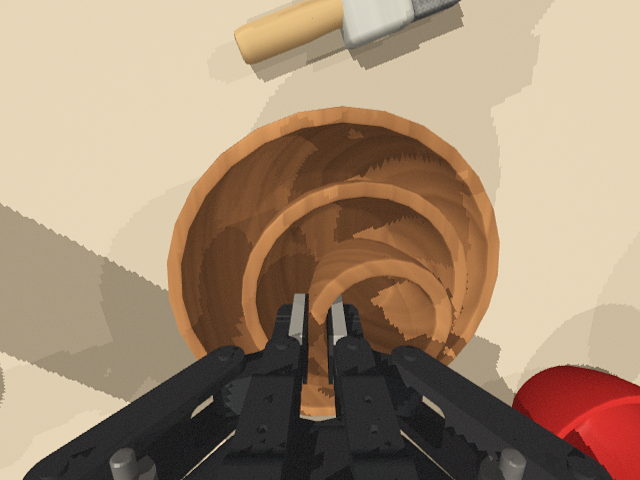

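Emit:
move_arm(series=[[[-0.2, 0, -1.3, 0, 0, 0, 0], [0, 0, -1.2, 0, 0, 0, 0], [0, 0, 0, 0, 0, 0, 0], [0, 0, -0.2, 0, 0, 0, 0], [0, 0, 0, 0, 0, 0, 0]]])

```text
clock: 13.4
eef_pos: [0.4213, -0.2687, 0.0669]
tool_rot: [0.82, 0.568, 0.031, 0.057]
ft_force: [0.6, 0.1, -0.8]
grip_width: 0.0084
```

Emit:
move_arm(series=[[[-0.2, 0.1, -0.6, 0, 0, 0, 0], [0, 0, -0.3, 0, 0, 0, 0], [0, 0, -0.1, 0, 0, 0, 0], [0, 0, 0, 0, 0, 0, 0], [0, 0, 0, 0, 0, 0, 0]]])

```text
clock: 13.9
eef_pos: [0.4205, -0.2684, 0.0616]
tool_rot: [0.82, 0.568, 0.033, 0.059]
ft_force: [-0.4, -0.7, -0.7]
grip_width: 0.0087
```

Emit:
move_arm(series=[[[0, 0, -0.4, 0, 0, 0, 0], [0, 0, -0.3, 0, 0, 0, 0], [0, 0, 0, 0, 0, 0, 0.25], [0, 0, 0, 0, 0, 0, 0.25], [0, 0, 0, 0, 0, 0, 0.25]]])

```text
clock: 14.4
eef_pos: [0.4227, -0.2697, 0.0625]
tool_rot: [0.82, 0.568, 0.035, 0.064]
ft_force: [-0.1, 0.3, 0.4]
grip_width: 0.0217
```

Emit:
move_arm(series=[[[0, 0, 3, 0, 0, 0, 0.25], [0, 0, 4, 0, 0, 0, 0.25], [0, 0, 3, 0, 0, 0, 0.25], [0, 0, 0, 0, 0, 0, 0.25], [0, 0, 0, 0, 0, 0, 1]]])

```text
clock: 14.9
eef_pos: [0.4208, -0.2685, 0.1614]
tool_rot: [0.82, 0.568, 0.033, 0.06]
ft_force: [0.9, -0.1, -1.1]
grip_width: 0.0348
```

```bash
python3 - <<'E'
from m import *
o=obs()
for c in ['wrist','scene','side']:
    p,d,W=shot(c,c+'10.png');W=W[np.isfinite(W[...,0])]
    print(c);rimplane(W,(.4405,-.275),.029,.07,.095)
    rimplane(W,(.44,-.275),.058,.06,.078)
    if c!='wrist':
        tin([W],(.4875,.008));tin([W],(.6677,.081))
E
```

```text
t 14.9 p [ 0.4208 -0.2685  0.1614] R
 [[ 0.352  0.928  0.123]
 [ 0.936 -0.347 -0.061]
 [-0.014  0.136 -0.991]] q [-0.578  0.18  -0.271  0.983  0.016  1.353] f [ 0.9 -0.1 -1.1] w 0.0348
wrist
 plane c [ 0.4465 -0.2773] r 0.0287 z 0.0801 slope deg [-0.1  0.1] bins 36 36 res 0.0003
 plane c [ 0.44   -0.2764] r 0.0573 z 0.0741 slope deg [-0.1  0.2] bins 36 36 res 0.0017
scene
 plane c [ 0.4476 -0.2781] r 0.0291 z 0.0804 slope deg [0.2 0.2] bins 36 36 res 0.001
 plane c [ 0.4413 -0.277 ] r 0.0576 z 0.0749 slope deg [ 0.2 -0.1] bins 36 36 res 0.0008
 top [487.8   6.2] [61.1 63.6] 83.3 z 0.0564 462
 top [668.3  79.9] [60.3 63.7] 10.8 z 0.0565 536
side
 plane c [ 0.4471 -0.2758] r 0.0288 z 0.0808 slope deg [-0.1 -0.5] bins 34 32 res 0.0024
 plane c [ 0.4402 -0.2751] r 0.0577 z 0.0751 slope deg [-0.   0.2] bins 36 36 res 0.0017
 top [486.6   7.6] [63.5 60.4] 81.9 z 0.0567 573
 top [667.   81.9] [60.2 62.8] 10.2 z 0.0568 594
```

```bash
cat > g.py <<'E'
from m import *
def Rt(az,phi):
    """jaw azimuth az deg; phi: + means tool points to left(+perp) , from straight down"""
    a=np.radians(az);f=np.radians(phi)
    y=np.array([np.cos(a),np.sin(a),0]);p=np.array([-np.sin(a),np.cos(a),0])
    z=np.sin(f)*p-np.cos(f)*np.array([0,0,1.]);x=np.cross(y,z)
    return np.stack([x,y,z],1)
def delta(pos,Rm,o=None,obs=True):
    o=o or bot.get_obs();Rc=R.from_quat(o['tool_rot']).as_matrix()
    rv=np.degrees(R.from_matrix(Rm@Rc.T).as_rotvec());dp=(np.array(pos)-o['eef_pos'])*100
    print('t %.2f'%o['clock'],'pos',np.round(o['eef_pos'],4),'dp cm',np.round(dp,2),'rv deg',np.round(rv,1),'n',np.linalg.norm(rv).round(1),'q',np.round(o['joint_pos'],2),'w',round(o['grip_width'],4),'f',np.round(o['ft_force'],1))
def grasp(seam,az,phi,back=0.,off=.019):
    Rm=Rt(az,phi);return np.array(seam)+(off-back)*Rm[:,2],Rm
E
python3 - <<'E'
from g import *
P,Rm=grasp((.487,.007,.03),-7.4,-45,.10);print(P);delta(P,Rm)
E
```

```text
[0.49437685 0.06379861 0.08727565]
t 15.05 pos [ 0.4201 -0.268   0.1603] dp cm [ 7.42 33.18 -7.3 ] rv deg [-41.2  17.8   9.5] n 45.8 q [-0.58  0.18 -0.27  0.98  0.02  1.35] w 0.0568 f [0.1 0.4 0. ]
```

Emit:
move_arm(series=[[[1, 4.8, 0, -6.9, 3, 1.6, 1], [1, 4.8, 0, -6.9, 3, 1.6, 1], [1, 4.8, 0, -6.9, 3, 1.6, 1], [1, 4.8, 0, -6.9, 3, 1.6, 1], [1, 4.8, 0, -6.9, 3, 1.6, 1]]])

```text
clock: 15.55
eef_pos: [0.4641, -0.0441, 0.1604]
tool_rot: [0.732, 0.589, -0.244, 0.239]
ft_force: [1.9, -1.4, -0.2]
grip_width: 0.0852
```

```bash
python3 - <<'E'
from g import *
P,Rm=grasp((.487,.007,.03),-7.4,-45,.10);print(P);delta(P,Rm)
E
```

```text
[0.49437685 0.06379861 0.08727565]
t 15.55 pos [ 0.4641 -0.0441  0.1604] dp cm [ 3.02 10.79 -7.31] rv deg [-4.6  4.3  3.5] n 7.2 q [ 0.3   0.43 -0.13  1.34 -0.63  2.19] w 0.0852 f [ 1.9 -1.4 -0.2]
```

Emit:
move_arm(series=[[[1, 4.5, 0, -4.6, 4.3, 3.5, 1], [1, 4.5, 0, 0, 0, 0, 1], [1, 2, -2.5, 0, 0, 0, 1], [0, 0, -4, 0, 0, 0, 1], [0, 0, 0, 0, 0, 0, 1]]])

```text
clock: 16.05
eef_pos: [0.4932, 0.0811, 0.0825]
tool_rot: [0.683, 0.618, -0.294, 0.255]
ft_force: [-0.3, 0.1, -0.1]
grip_width: 0.0853
```

```bash
python3 - <<'E'
from g import *
P,Rm=grasp((.487,.007,.03),-7.4,-45,.10);delta(P,Rm)
P,Rm=grasp((.487,.007,.03),-7.4,-45,.0);delta(P,Rm)
shot('wrist','w11.png')
E
```

```text
t 16.05 pos [0.4932 0.0811 0.0825] dp cm [ 0.11 -1.73  0.47] rv deg [ 0.7 -0.9 -1.3] n 1.7 q [ 0.52  0.74  0.1   1.49 -0.61  2.37] w 0.0853 f [-0.3  0.1 -0.1]
t 16.05 pos [0.4932 0.0811 0.0825] dp cm [-0.8  -8.74 -6.6 ] rv deg [ 0.7 -0.9 -1.3] n 1.7 q [ 0.52  0.74  0.1   1.49 -0.61  2.37] w 0.0853 f [-0.3  0.1 -0.1]
```

View pics/w11.png

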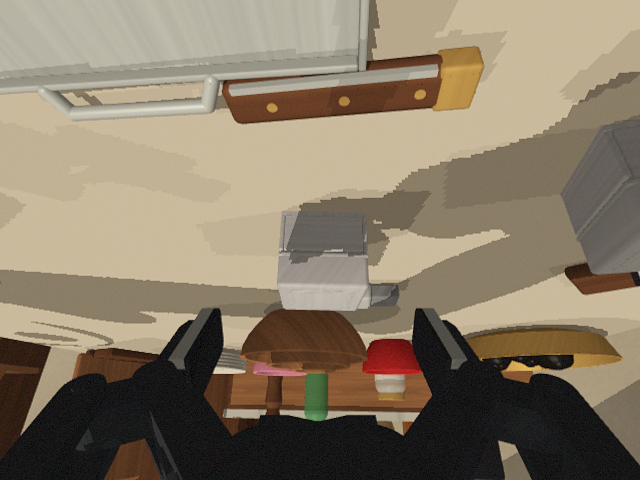

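Emit:
move_arm(series=[[[-0.2, -2.6, -1.5, 0.7, -0.9, -1.3, 1], [-0.2, -2.6, -2, 0, 0, 0, 1], [-0.2, -1.6, -1.3, 0, 0, 0, 1], [0, 0, 0, 0, 0, 0, 1], [0, 0, 0, 0, 0, 0, 1]]])

```text
clock: 16.6
eef_pos: [0.4895, 0.009, 0.0433]
tool_rot: [0.697, 0.607, -0.285, 0.254]
ft_force: [0.1, 0.2, 0.2]
grip_width: 0.0853
```

```bash
python3 - <<'E'
from g import *
P,Rm=grasp((.487,.007,.03),-7.4,-45,.0);delta(P,Rm)
shot('wrist','w12.png')
E
```

```text
t 16.60 pos [0.4895 0.009  0.0433] dp cm [-0.43 -1.54 -2.67] rv deg [-0.   0.5  0.2] n 0.5 q [ 0.41  0.71 -0.06  1.27 -0.65  2.27] w 0.0853 f [0.1 0.2 0.2]
```

View pics/w12.png

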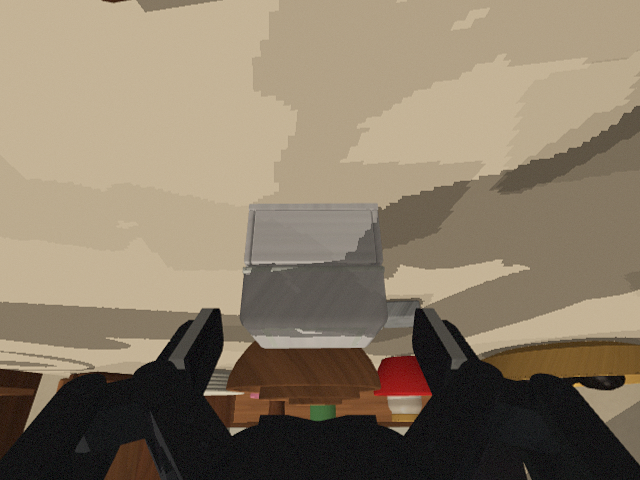

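Emit:
move_arm(series=[[[-0.3, -0.7, -1.4, 0, 0, 0, 1], [-0.1, -0.7, -1.4, 0, 0, 0, 1], [0, 0, -0.2, 0, 0, 0, 1], [0, 0, 0, 0, 0, 0, 1], [0, 0, 0, 0, 0, 0, 1]]])

```text
clock: 17.15
eef_pos: [0.4912, -0.0004, 0.0189]
tool_rot: [0.698, 0.608, -0.279, 0.257]
ft_force: [0.0, -0.4, -0.0]
grip_width: 0.0857
```

```bash
python3 - <<'E'
from g import *
P,Rm=grasp((.487,.007,.03),-7.4,-45,.0);delta(P,Rm)
E
```

```text
t 17.15 pos [ 4.912e-01 -4.000e-04  1.890e-02] dp cm [-0.59 -0.59 -0.24] rv deg [-0.3  1.2  0. ] n 1.2 q [ 0.39  0.73 -0.1   1.19 -0.66  2.25] w 0.0857 f [ 0.  -0.4 -0. ]
```

Emit:
move_arm(series=[[[-0.6, -0.6, -0.2, 0, 1.2, 0, 1], [0, 0, 0, 0, 0, 0, 1], [0, 0, 0, 0, 0, 0, 0], [0, 0, 0, 0, 0, 0, 0], [0, 0, 0, 0, 0, 0, 0]]])

```text
clock: 17.65
eef_pos: [0.4861, -0.0054, 0.0186]
tool_rot: [0.695, 0.611, -0.285, 0.251]
ft_force: [-0.6, -0.4, -0.2]
grip_width: 0.0593
```

```bash
python3 - <<'E'
from g import *
P,Rm=grasp((.487,.007,.03),-7.4,-45,.0);delta(P,Rm)
shot('wrist','w13.png')
E
```

```text
t 17.65 pos [ 0.4861 -0.0054  0.0186] dp cm [-0.08 -0.09 -0.2 ] rv deg [-0.3  0.  -0.1] n 0.3 q [ 0.38  0.73 -0.1   1.19 -0.66  2.24] w 0.0593 f [-0.6 -0.4 -0.2]
```

View pics/w13.png

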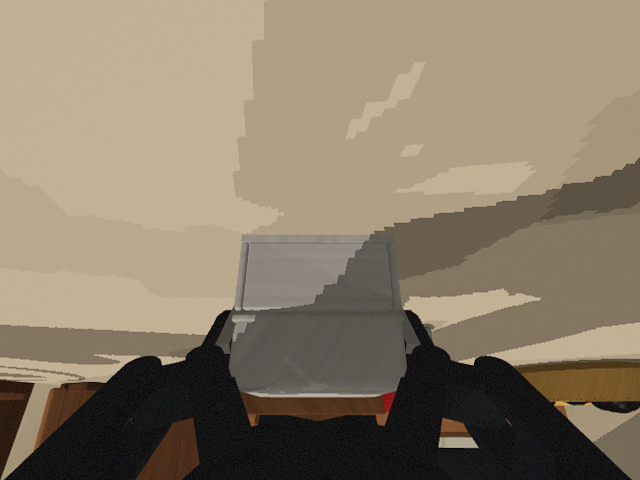

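Emit:
move_arm(series=[[[0, 0, 0, 0, 0, 0, 0], [0, 0, 2, 0, 0, 0, 0], [0, 0, 4, 0, 0, 0, 0], [0, 0, 4, 0, 0, 0, 0], [0, 0, 2, 4, -0.5, 0, 0]]])

```text
clock: 18.2
eef_pos: [0.4815, -0.0053, 0.1352]
tool_rot: [0.702, 0.621, -0.266, 0.225]
ft_force: [-0.3, -0.6, -1.9]
grip_width: 0.0596
```

```bash
python3 - <<'E'
from g import *
P,Rm=grasp((.487,.007,.14),-7.4,45,.0);delta(P,Rm)
p,d,W=shot('side','s14.png');shot('wrist','w14.png')
cv2.imwrite('pics/s14c.png',cv2.resize(p[200:340,220:400,::-1],None,fx=4,fy=4))
E
```

```text
t 18.20 pos [ 0.4815 -0.0053  0.1352] dp cm [ 0.72  2.57 -0.87] rv deg [ 85.  -11.7  -0.8] n 85.8 q [ 0.36  0.53 -0.04  1.39 -0.61  2.18] w 0.0596 f [-0.3 -0.6 -1.9]
```

View pics/s14c.png

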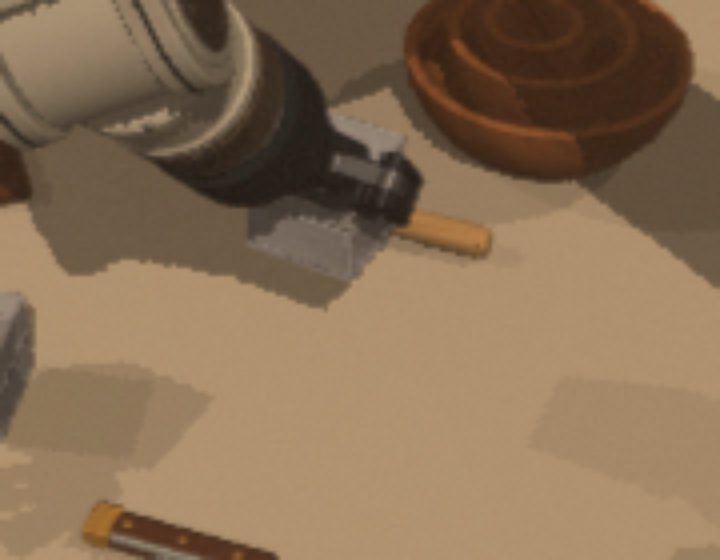

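Emit:
move_arm(series=[[[-0.2, 0.5, 0, 8.3, -1.1, 0, 0], [-0.2, 0.5, 0, 8.3, -1.1, 0, 0], [-0.2, 0.5, 0, 8.3, -1.1, 0, 0], [-0.2, 0.5, 0, 8.3, -1.1, 0, 0], [-0.2, 0.5, 0, 8.3, -1.1, 0, 0]]])

```text
clock: 18.8
eef_pos: [0.4701, 0.0235, 0.1277]
tool_rot: [0.746, 0.666, 0.01, -0.018]
ft_force: [-1.1, -0.4, -3.0]
grip_width: 0.0596
```

Emit:
move_arm(series=[[[-0.2, 0.5, 0, 8.3, -1.1, 0, 0], [-0.2, 0.5, 0, 8.3, -1.1, 0, 0], [-0.2, 0.5, 0, 8.3, -1.1, 0, 0], [-0.2, 0.5, 0, 8.3, -1.1, 0, 0], [-0.2, 0.5, 0, 8.3, -1.1, 0, 0]]])

```text
clock: 19.3
eef_pos: [0.4567, 0.0483, 0.1243]
tool_rot: [0.689, 0.615, 0.285, -0.256]
ft_force: [0.3, -1.2, -2.8]
grip_width: 0.0594
```

```bash
python3 - <<'E'
from g import *
P,Rm=grasp((.46,.04,.12),5,45,.0);delta(P,Rm)
p,d,W=shot('scene','s15.png');shot('wrist','w15.png')
cv2.imwrite('pics/s15c.png',cv2.resize(p[130:300,260:440,::-1],None,fx=4,fy=3.5))
E
```

```text
t 19.30 pos [0.4567 0.0483 0.1243] dp cm [ 0.21  0.5  -1.78] rv deg [-0.1 -0.1 11.4] n 11.4 q [-0.36  0.4  -0.34  1.08  0.76  1.22] w 0.0594 f [ 0.3 -1.2 -2.8]
```

View pics/s15c.png

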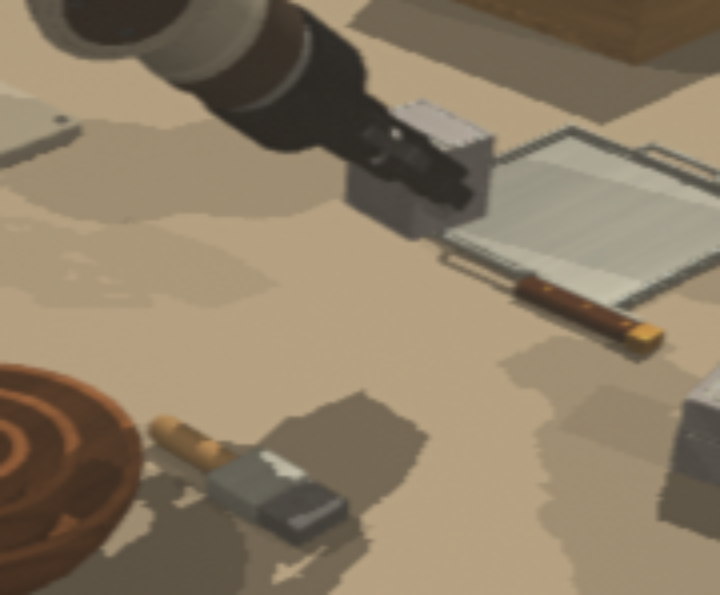

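Emit:
move_arm(series=[[[0.1, 0.2, 0, 0, 0, 5.7, 0], [0.1, 0.2, 0, 0, 0, 5.7, 0], [0, 0, -2, 0, 0, 0, 0], [0, 0, -2, 0, 0, 0, 0], [0, 0, 0, 0, 0, 0, 0]]])

```text
clock: 19.9
eef_pos: [0.454, 0.0513, 0.0741]
tool_rot: [0.627, 0.683, 0.242, -0.285]
ft_force: [-0.9, 0.6, -1.0]
grip_width: 0.0592
```

```bash
cat >> g.py <<'E'
def topface(xy,zlo,zhi,rad=.045,cams=('scene','side')):
    for c in cams:
        p,d,W=shot(c);W=W[np.isfinite(W[...,0])]
        k=(np.hypot(W[:,0]-xy[0],W[:,1]-xy[1])<rad)&(W[:,2]>zlo)&(W[:,2]<zhi);Q=W[k]
        if len(Q)<20: print(c,'none');continue
        for _ in range(6):
            m=Q.mean(0);A=np.c_[Q[:,:2]-m[:2],np.ones(len(Q))];s=np.linalg.lstsq(A,Q[:,2],rcond=None)[0];e=abs(A@s-Q[:,2]);Q=Q[e<max(.002,2*np.median(e))]
        r=cv2.minAreaRect((Q[:,:2]*1000).astype(np.float32))
        print(c,'z',round(s[2],4),'slope',np.round(np.degrees(s[:2]),1),'rect',np.round(r[0],1),np.round(r[1],1),round(r[2],1),len(Q))
E
python3 - <<'E'
from g import *
P,Rm=grasp((.46,.04,.03),5,45,.0);delta(P,Rm)
o=bot.get_obs();z=o['eef_pos'][2]+.0134;topface(np.array(o['eef_pos'])[:2]-[0,.013],z+.022,z+.037)
E
```

```text
t 19.90 pos [0.454  0.0513 0.0741] dp cm [ 0.48  0.21 -5.75] rv deg [ 1.2 -1.5 -0.5] n 1.9 q [-0.32  0.56 -0.23  1.17  0.68  1.03] w 0.0592 f [-0.9  0.6 -1. ]
scene z 0.1171 slope [-2.4 -4.6] rect [456.7  61.4] [33.3 62.3] 73.0 129
side z 0.1189 slope [-0.8 -1.9] rect [459.5  43.8] [66.5 79.4] 79.8 513
```

Emit:
move_arm(series=[[[0.3, 0.1, -1.5, 1.2, -1.5, 0, 0], [0, 0, -1.8, 0, 0, 0, 0], [0, 0, -1, 0, 0, 0, 0], [0, 0, 0, 0, 0, 0, 0], [0, 0, 0, 0, 0, 0, 0]]])

```text
clock: 20.5
eef_pos: [0.4609, 0.0525, 0.037]
tool_rot: [0.62, 0.686, 0.259, -0.278]
ft_force: [1.0, 0.2, -2.2]
grip_width: 0.0596
```

```bash
python3 - <<'E'
from g import *
P,Rm=grasp((.46,.04,.03),5,45,.0);delta(P,Rm)
o=bot.get_obs();z=o['eef_pos'][2]+.0134;topface(np.array(o['eef_pos'])[:2]-[0,.013],z+.022,z+.037)
E
```

```text
t 20.50 pos [0.4609 0.0525 0.037 ] dp cm [-0.21  0.09 -2.04] rv deg [ 0.3  0.7 -0.6] n 0.9 q [-0.32  0.62 -0.26  1.07  0.7   1.01] w 0.0596 f [ 1.   0.2 -2.2]
scene z 0.0803 slope [-0.5 -2.2] rect [459.9  58.7] [33.1 63. ] 84.9 129
side z 0.0807 slope [ 0.7 -0.8] rect [465.8  43.8] [67.8 81. ] 79.7 512
```

Emit:
move_arm(series=[[[-0.1, 0, -1, 1, 0.5, 0, 0], [0, 0, -0.6, 0, 0, 0, 0], [0, 0, -0.1, 0, 0, 0, 0], [0, 0, 0, 0, 0, 0, 0], [0, 0, 0, 0, 0, 0, 0]]])

```text
clock: 21.1
eef_pos: [0.4608, 0.0519, 0.0194]
tool_rot: [0.618, 0.683, 0.263, -0.286]
ft_force: [0.5, -0.2, -1.3]
grip_width: 0.0593
```

```bash
python3 - <<'E'
from g import *
P,Rm=grasp((.46,.04,.03),5,45,.0);delta(P,Rm)
o=bot.get_obs();z=o['eef_pos'][2]+.0134;topface(np.array(o['eef_pos'])[:2]-[0,.013],z+.022,z+.037)
E
```

```text
t 21.10 pos [0.4608 0.0519 0.0194] dp cm [-0.19  0.15 -0.28] rv deg [-0.8  0.3 -0.5] n 1.0 q [-0.33  0.66 -0.26  1.05  0.71  0.99] w 0.0593 f [ 0.5 -0.2 -1.3]
scene z 0.0626 slope [-1.   0.2] rect [460.9  36.5] [62.1 70.5] 1.1 151
side z 0.0628 slope [0.5 0.2] rect [460.6  43. ] [84.9 56.9] 5.9 476
```

Emit:
move_arm(series=[[[0, 0, -0.3, 0, 0, 0, 0], [0, 0, -0.2, 0, 0, 0, 0], [0, 0, 0, 0, 0, 0, 0.8], [0, 0, 0, 0, 0, 0, 1], [0, 0, 0, 0, 0, 0, 1]]])

```text
clock: 21.7
eef_pos: [0.4622, 0.0522, 0.0186]
tool_rot: [0.619, 0.682, 0.266, -0.286]
ft_force: [-0.3, 0.3, -0.9]
grip_width: 0.0853
```

Emit:
move_arm(series=[[[0.1, -1.5, 1.5, 0, 0, 0, 1], [0.2, -2.8, 2.8, 0, 0, 0, 1], [0.2, -2.8, 2.8, 0, 0, 0, 1], [0, 0, 4, -8, -0.7, 0, 1], [0, 0, 4, -8, -0.7, 0, 1]]])

```text
clock: 22.2
eef_pos: [0.4607, -0.0216, 0.1578]
tool_rot: [0.655, 0.708, 0.168, -0.202]
ft_force: [1.4, -0.1, 0.9]
grip_width: 0.0854
```

```bash
python3 - <<'E'
from g import *
P,Rm=grasp((.46,.04,.03),5,-45,.1);delta(P,Rm)
topface((.46,.04),.053,.068,.05)
p,d,W=shot('scene','s16.png');q,d,W=shot('side','d16.png');
a=cv2.resize(p[150:290,290:450,::-1],(400,350));b=cv2.resize(q[230:370,220:380,::-1],(400,350));cv2.imwrite('pics/c16.png',np.hstack([a,b]))
E
```

```text
t 22.20 pos [ 0.4607 -0.0216  0.1578] dp cm [-0.57 11.86 -7.06] rv deg [-75.   -7.8   1.1] n 75.4 q [-0.35  0.39 -0.1   1.34  0.47  1.08] w 0.0854 f [ 1.4 -0.1  0.9]
scene z 0.0605 slope [-0.9  0.7] rect [462.6  42.2] [60.7 61.2] 5.2 315
side z 0.0607 slope [ 0.1 -0.5] rect [461.5  43.4] [59.9 56.3] 6.3 457
```

View pics/c16.png

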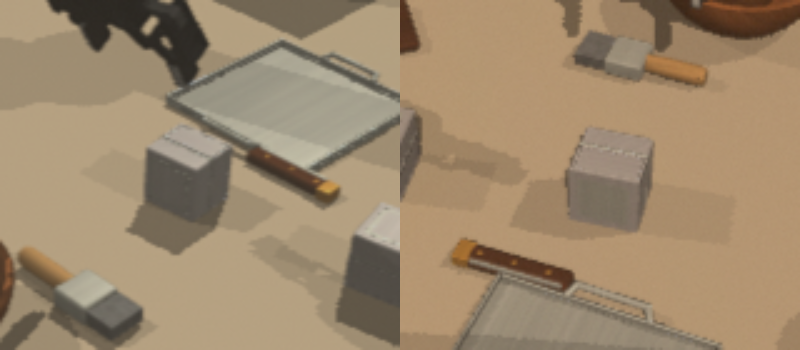

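Emit:
move_arm(series=[[[0, 2, 0.3, -8.4, -0.9, 0, 1], [0, 2, 0.3, -8.4, -0.9, 0, 1], [0, 2, 0.3, -8.4, -0.9, 0, 1], [0, 2, 0.3, -8.4, -0.9, 0, 1], [0, 2, 0.3, -8.4, -0.9, 0, 1]]])

```text
clock: 22.9
eef_pos: [0.4589, 0.0737, 0.1667]
tool_rot: [0.683, 0.722, -0.076, 0.078]
ft_force: [1.2, -0.1, -0.9]
grip_width: 0.0852
```

Emit:
move_arm(series=[[[0, 1, 0, -8.3, -0.9, 0, 1], [0, 1, 0, -8.3, -0.9, 0, 1], [0, 0.5, -2, -8.3, -0.9, 0, 1], [0, 0.5, -3, -8.3, -0.9, 0, 1], [0, 0, -2, 0, 0, 0, 1]]])

```text
clock: 23.4
eef_pos: [0.4568, 0.1096, 0.0881]
tool_rot: [0.625, 0.669, -0.266, 0.3]
ft_force: [-0.9, -0.1, -1.1]
grip_width: 0.0857
```

```bash
python3 - <<'E'
from g import *
for b in (.1,0):
    P,Rm=grasp((.462,.041,.03),5.7,-45,b);delta(P,Rm)
shot('wrist','w17.png')
E
```

```text
t 23.40 pos [0.4568 0.1096 0.0881] dp cm [-0.05 -1.16 -0.08] rv deg [2.2 1.3 1.4] n 2.9 q [ 0.65  0.65 -0.07  1.37 -0.67  2.34] w 0.0857 f [-0.9 -0.1 -1.1]
t 23.40 pos [0.4568 0.1096 0.0881] dp cm [ 0.66 -8.2  -7.15] rv deg [2.2 1.3 1.4] n 2.9 q [ 0.65  0.65 -0.07  1.37 -0.67  2.34] w 0.0857 f [-0.9 -0.1 -1.1]
```

View pics/w17.png

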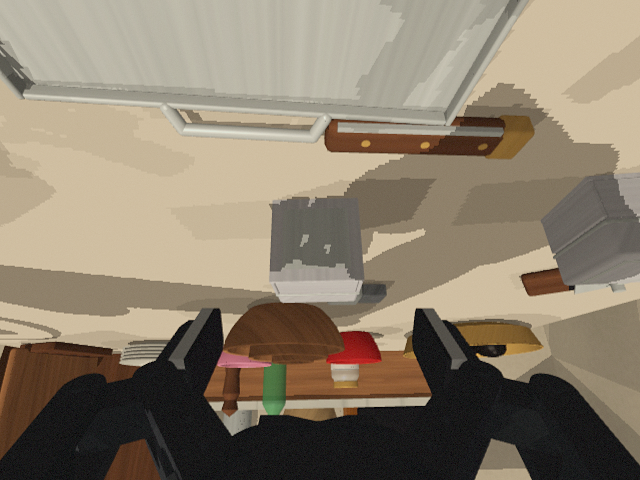

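Emit:
move_arm(series=[[[0.2, -2.4, -2.2, 2.2, 1.3, 1.4, 1], [0.2, -2.4, -2.3, 0, 0, 0, 1], [0.2, -2.2, -2, 0, 0, 0, 1], [0, 0, 0, 0, 0, 0, 1], [0, 0, 0, 0, 0, 0, 1]]])

```text
clock: 23.95
eef_pos: [0.4581, 0.0335, 0.016]
tool_rot: [0.618, 0.687, -0.263, 0.279]
ft_force: [0.8, 0.1, 0.2]
grip_width: 0.0851
```

```bash
python3 - <<'E'
from g import *
P,Rm=grasp((.462,.041,.03),5.7,-45,0);delta(P,Rm)
E
```

```text
t 23.95 pos [0.4581 0.0335 0.016 ] dp cm [ 0.53 -0.58  0.05] rv deg [ 0.1 -1.   0. ] n 1.0 q [ 0.51  0.66 -0.26  1.04 -0.7   2.12] w 0.0851 f [0.8 0.1 0.2]
```

Emit:
move_arm(series=[[[0.5, -0.6, 0.1, 0, -1, 0, 1], [0, 0, 0, 0, 0, 0, 1], [0, 0, 0, 0, 0, 0, 0], [0, 0, 0, 0, 0, 0, 0], [0, 0, 0, 0, 0, 0, 0]]])

```text
clock: 24.45
eef_pos: [0.466, 0.0297, 0.0204]
tool_rot: [0.621, 0.684, -0.254, 0.286]
ft_force: [0.6, -0.3, -1.4]
grip_width: 0.0588
```

```bash
python3 - <<'E'
from g import *
P,Rm=grasp((.462,.041,.03),5.7,-45,0);delta(P,Rm)
shot('wrist','w18.png')
E
```

```text
t 24.45 pos [0.466  0.0297 0.0204] dp cm [-0.26 -0.21 -0.39] rv deg [-0.1  0.4 -0. ] n 0.4 q [ 0.5   0.64 -0.27  1.02 -0.71  2.11] w 0.0588 f [ 0.6 -0.3 -1.4]
```

View pics/w18.png

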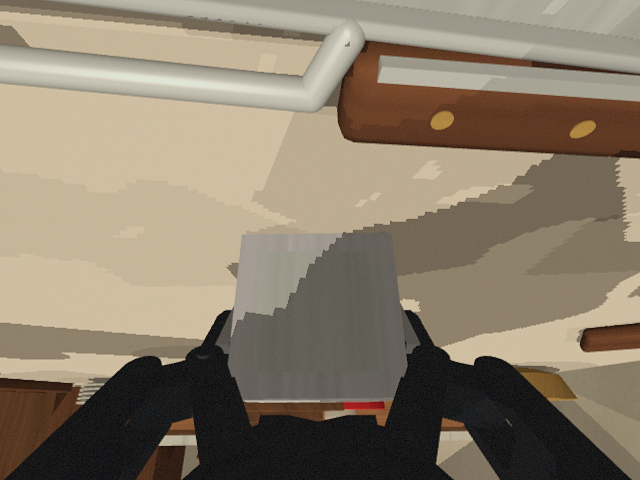

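Emit:
move_arm(series=[[[0, 0, 0, 0, 0, 0, 0], [0, 0, 2.5, 0, 0, 0, 0], [0, 0, 4, 0, 0, 0, 0], [0, 0, 4, 0, 0, 0, 0], [0, 1, 3, 8.3, 0.8, 0, 0]]])

```text
clock: 25.0
eef_pos: [0.4597, 0.0399, 0.1505]
tool_rot: [0.634, 0.707, -0.215, 0.229]
ft_force: [0.5, -0.1, -2.9]
grip_width: 0.0592
```

Emit:
move_arm(series=[[[-0.4, 2.2, 0.2, 8.4, 0.8, 0, 0], [-0.4, 2.2, 0.2, 8.4, 0.8, 0, 0], [-0.4, 2.2, 0.2, 8.4, 0.8, 0, 0], [-0.4, 2.2, 0.2, 8.4, 0.8, 0, 0], [-0.4, 2.2, 0.2, 8.4, 0.8, 0, 0]]])

```text
clock: 25.5
eef_pos: [0.4422, 0.1566, 0.1686]
tool_rot: [0.666, 0.744, 0.042, -0.038]
ft_force: [-0.5, 0.2, -2.7]
grip_width: 0.0597
```

```bash
python3 - <<'E'
from g import *
P,Rm=grasp((.425,.255,.12),25,45,0);delta(P,Rm)
P,Rm=grasp((.425,.255,.12),5.7,45,0);delta(P,Rm)
E
```

```text
t 25.50 pos [0.4422 0.1566 0.1686] dp cm [-2.28 11.06 -6.2 ] rv deg [37.1 11.1 18.2] n 42.8 q [ 0.27  0.2  -0.23  1.12  0.11  1.73] w 0.0597 f [-0.5  0.2 -2.7]
t 25.50 pos [0.4422 0.1566 0.1686] dp cm [-1.85 11.18 -6.2 ] rv deg [38.3  4.7 -0.4] n 38.6 q [ 0.27  0.2  -0.23  1.12  0.11  1.73] w 0.0597 f [-0.5  0.2 -2.7]
```

Emit:
move_arm(series=[[[-0.4, 2.2, 0, 7.4, 2.2, 3.6, 0], [-0.4, 2.2, 0, 7.4, 2.2, 3.6, 0], [-0.4, 2.2, 0, 7.4, 2.2, 3.6, 0], [-0.4, 2.2, -1, 7.4, 2.2, 3.6, 0], [-0.4, 2.2, -1, 7.4, 2.2, 3.6, 0]]])

```text
clock: 26.0
eef_pos: [0.422, 0.2682, 0.1536]
tool_rot: [0.496, 0.779, 0.212, -0.32]
ft_force: [-0.3, 0.1, -2.5]
grip_width: 0.0597
```

```bash
python3 - <<'E'
from g import *
P,Rm=grasp((.425,.255,.12),25,45,0);delta(P,Rm)
o=bot.get_obs();R_=R.from_quat(o['tool_rot']).as_matrix();s=np.array(o['eef_pos'])-.019*R_[:,2];print(s)
topface(s[:2],s[2]+.02,s[2]+.04)
p,d,W=shot('scene','s19.png');q,d,W=shot('side','d19.png');
a=cv2.resize(p[80:240,320:500,::-1],(400,350));b=cv2.resize(q[280:460,190:380,::-1],(400,350));cv2.imwrite('pics/c19.png',np.hstack([a,b]))
E
```

```text
t 26.00 pos [0.422  0.2682 0.1536] dp cm [-0.27 -0.11 -4.71] rv deg [-0.4  0.6  0.3] n 0.8 q [ 0.14  0.45 -0.16  1.23  0.75  1.17] w 0.0597 f [-0.3  0.1 -2.5]
[0.42750951 0.25593248 0.16702363]
scene none
side z 0.189 slope [ 0.6 -0.1] rect [423.9 260. ] [84.  60.2] 25.5 973
```

View pics/c19.png

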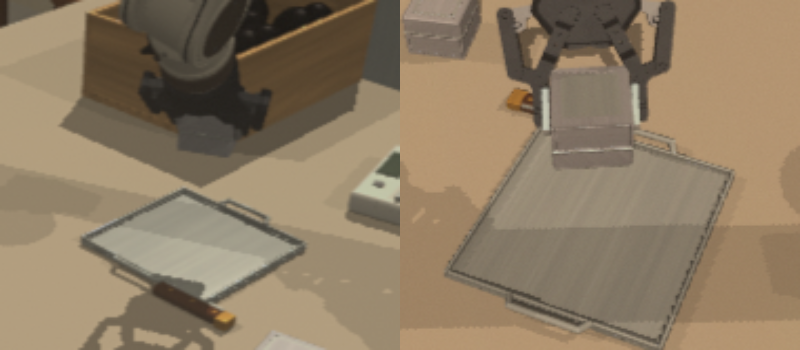

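Emit:
move_arm(series=[[[-0.2, 0, -3, 0, 0, 0, 0], [0, 0, -3, 0, 0, 0, 0], [0, 0, -3, 0, 0, 0, 0], [0, 0, 0, 0, 0, 0, 0], [0, 0, 0, 0, 0, 0, 0]]])

```text
clock: 26.7
eef_pos: [0.4244, 0.2678, 0.07]
tool_rot: [0.497, 0.783, 0.212, -0.308]
ft_force: [0.0, 1.4, -2.0]
grip_width: 0.0591
```

```bash
python3 - <<'E'
from g import *
P,Rm=grasp((.425,.255,.12),25,45,0);delta(P,Rm)
o=bot.get_obs();R_=R.from_quat(o['tool_rot']).as_matrix();s=np.array(o['eef_pos'])-.015*R_[:,2];print(s)
topface(s[:2],s[2]+.026,s[2]+.034)
topface(s[:2],s[2]+.026,s[2]+.034,.03)
E
```

```text
t 26.70 pos [0.4244 0.2678 0.07  ] dp cm [-0.51 -0.06  3.66] rv deg [0.3 1.8 0.4] n 1.9 q [ 0.14  0.55 -0.25  1.01  0.74  1.18] w 0.0591 f [ 0.   1.4 -2. ]
[0.42848643 0.25822184 0.08078514]
scene none
side z 0.1122 slope [ 2.1 -0.4] rect [427.5 259. ] [84.2 61.9] 24.4 1042
scene none
side z 0.1121 slope [ 2.4 -0. ] rect [427.7 258.2] [58.6 58. ] 26.7 796
```

Emit:
move_arm(series=[[[-0.3, -0.2, -1.5, 0.3, 2, 0.4, 0], [0, 0, -1.5, 0, 0, 0, 0], [0, 0, -1, 0, 0, 0, 0], [0, 0, 0, 0, 0, 0, 0], [0, 0, 0, 0, 0, 0, 0]]])

```text
clock: 27.4
eef_pos: [0.4257, 0.2663, 0.0338]
tool_rot: [0.495, 0.78, 0.208, -0.32]
ft_force: [0.8, -0.1, -2.1]
grip_width: 0.0595
```

```bash
python3 - <<'E'
from g import *
P,Rm=grasp((.425,.255,.12),25,45,0);delta(P,Rm)
o=bot.get_obs();R_=R.from_quat(o['tool_rot']).as_matrix();s=np.array(o['eef_pos'])-.015*R_[:,2];print(s)
topface(s[:2],s[2]+.026,s[2]+.036,.03)
E
```

```text
t 27.40 pos [0.4257 0.2663 0.0338] dp cm [-0.63  0.09  7.27] rv deg [-0.1  0.4  0. ] n 0.5 q [ 0.14  0.63 -0.24  0.98  0.74  1.16] w 0.0595 f [ 0.8 -0.1 -2.1]
[0.43005843 0.25662997 0.04447455]
scene none
side z 0.076 slope [0.8 0.1] rect [429.5 256.9] [59.  58.8] 31.7 738
```

Emit:
move_arm(series=[[[-0.6, 0, -0.8, 0, 0.4, 0, 0], [0, 0, -0.5, 0, 0, 0, 0], [0, 0, 0, 0, 0, 0, 0], [0, 0, 0, 0, 0, 0, 0], [0, 0, 0, 0, 0, 0, 0]]])

```text
clock: 28.0
eef_pos: [0.4194, 0.2664, 0.0208]
tool_rot: [0.496, 0.779, 0.207, -0.322]
ft_force: [0.4, 0.6, -0.9]
grip_width: 0.0595
```

```bash
python3 - <<'E'
from g import *
P,Rm=grasp((.425,.255,.12),25,45,0);delta(P,Rm)
o=bot.get_obs();R_=R.from_quat(o['tool_rot']).as_matrix();s=np.array(o['eef_pos'])-.015*R_[:,2];print(s)
topface(s[:2],s[2]+.026,s[2]+.036,.03)
E
```

```text
t 28.00 pos [0.4194 0.2664 0.0208] dp cm [-0.01  0.08  8.58] rv deg [-0.1  0.1 -0. ] n 0.1 q [ 0.14  0.64 -0.26  0.95  0.74  1.16] w 0.0595 f [ 0.4  0.6 -0.9]
[0.4238419  0.25676482 0.03139235]
scene none
side z 0.0629 slope [0.5 0.1] rect [423.6 256.8] [57.5 58.5] 24.1 727
```

Emit:
move_arm(series=[[[0, 0, -0.3, 0, 0, 0, 0], [0, 0, -0.2, 0, 0, 0, 0], [0, 0, 0, 0, 0, 0, 0], [0, 0, 0, 0, 0, 0, 1], [0, 0, 0, 0, 0, 0, 1]]])

```text
clock: 28.6
eef_pos: [0.4208, 0.2668, 0.0186]
tool_rot: [0.496, 0.778, 0.209, -0.323]
ft_force: [-0.5, -0.0, 1.0]
grip_width: 0.0846
```

Emit:
move_arm(series=[[[0, 0, 0, 0, 0, 0, 1], [0.6, -1.3, 1.4, 0, 0, 0, 1], [1.2, -2.6, 2.8, 0, 0, 0, 1], [1.2, -2.6, 2.8, 0, 0, 0, 1], [0, -1, 4, -7.5, -3.5, 0, 1]]])

```text
clock: 29.1
eef_pos: [0.4444, 0.1885, 0.1187]
tool_rot: [0.513, 0.796, 0.163, -0.276]
ft_force: [-0.0, -0.1, -0.7]
grip_width: 0.0855
```

```bash
python3 - <<'E'
from g import *
P,Rm=grasp((.6675,.081,.03),10.5,-45,.1);delta(P,Rm)
topface((.424,.256),.05,.07)
p,d,W=shot('scene','s20.png');q,d,W=shot('side','d20.png');
a=cv2.resize(p[130:270,340:500,::-1],(400,350));b=cv2.resize(q[300:470,200:370,::-1],(400,350));cv2.imwrite('pics/c20.png',np.hstack([a,b]))
E
```

```text
t 29.10 pos [0.4444 0.1885 0.1187] dp cm [21.26 -5.12 -3.14] rv deg [-78.2 -26.1 -10.8] n 83.2 q [ 0.05  0.49 -0.12  1.26  0.59  1.1 ] w 0.0855 f [-0.  -0.1 -0.7]
scene z 0.0594 slope [-0.7  0.1] rect [425.4 256.6] [59.7 66.1] 25.4 236
side z 0.0595 slope [ 0.  -0.8] rect [424.9 257.3] [59.7 62.2] 25.2 893
```

View pics/c20.png

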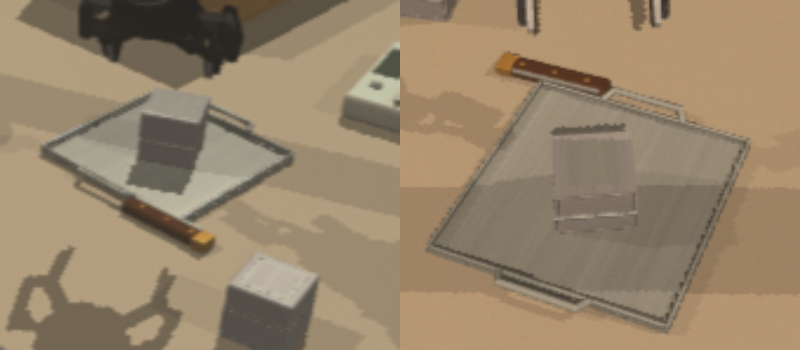

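Emit:
move_arm(series=[[[1.5, -0.5, 2, -7.9, -2.6, -1.1, 1], [2.2, -0.5, 1.5, -7.9, -2.6, -1.1, 1], [2.2, -0.5, 1, -7.9, -2.6, -1.1, 1], [2.2, -0.5, 0, -7.9, -2.6, -1.1, 1], [2.2, -0.5, 0, -7.9, -2.6, -1.1, 1]]])

```text
clock: 29.8
eef_pos: [0.5477, 0.1639, 0.1708]
tool_rot: [0.59, 0.806, -0.049, 0.021]
ft_force: [0.4, -0.0, -0.9]
grip_width: 0.0855
```

Emit:
move_arm(series=[[[2.2, -0.5, 0, -7.9, -2.6, -1.1, 1], [2.2, -0.5, 0, -7.9, -2.6, -1.1, 1], [2.2, -0.5, 0, -7.9, -2.6, -1.1, 1], [2.2, -0.5, 0, -7.9, -2.6, -1.1, 1], [2.2, -0.5, 0, -6, -2, -1, 1]]])

```text
clock: 30.3
eef_pos: [0.6594, 0.1425, 0.1695]
tool_rot: [0.586, 0.711, -0.248, 0.3]
ft_force: [1.2, -0.4, 0.4]
grip_width: 0.0854
```

```bash
python3 - <<'E'
from g import *
P,Rm=grasp((.6675,.081,.03),10.5,-45,.1);delta(P,Rm)
E
```

```text
t 30.30 pos [0.6594 0.1425 0.1695] dp cm [-0.23 -0.51 -8.22] rv deg [ 0.8  0.1 -0.5] n 1.0 q [ 0.52  0.83  0.57  1.63 -0.75  2.03] w 0.0854 f [ 1.2 -0.4  0.4]
```

Emit:
move_arm(series=[[[-0.2, -0.5, -4, 0.8, 0, -0.5, 1], [0, 0, -4, 0, 0, 0, 1], [0.3, -1.7, -1.8, 0, 0, 0, 1], [0.3, -1.7, -1.8, 0, 0, 0, 1], [0, 0, 0, 0, 0, 0, 1]]])

```text
clock: 30.8
eef_pos: [0.6576, 0.1066, 0.0319]
tool_rot: [0.584, 0.715, -0.253, 0.29]
ft_force: [-0.4, -0.6, 0.8]
grip_width: 0.0848
```

```bash
python3 - <<'E'
from g import *
P,Rm=grasp((.6675,.081,.03),10.5,-45,.0);delta(P,Rm)
shot('wrist','w21.png')
E
```

```text
t 30.80 pos [0.6576 0.1066 0.0319] dp cm [ 1.24 -3.88 -1.54] rv deg [ 0.5 -1.3 -0.5] n 1.5 q [ 0.47  0.92  0.36  1.31 -0.74  1.96] w 0.0848 f [-0.4 -0.6  0.8]
```

View pics/w21.png

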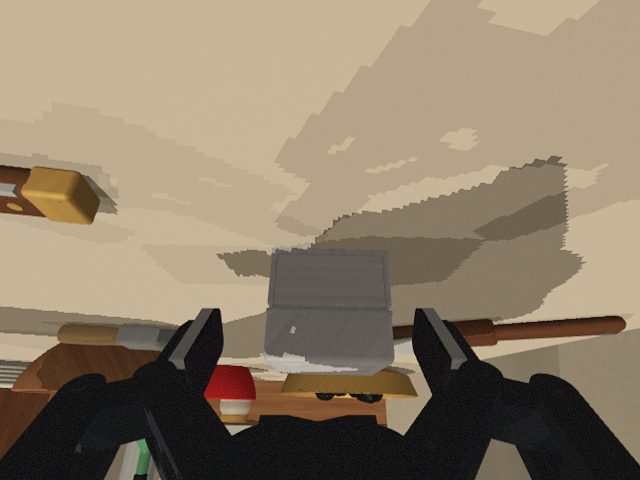

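```bash
python3 - <<'E'
from g import *
for c in('scene','side'):
    W=np.load(f'/tmp/{c}.npz')['W'].reshape(-1,3);k=(W[:,2]>.006)&(W[:,2]<.04)&(W[:,0]>.6)&(W[:,0]<.95)&(W[:,1]<.045)&(W[:,1]>-.19);Q=W[k]
    print(c,[np.round(t,1) for t in cv2.minAreaRect((Q[:,:2]*1000).astype(np.float32))],Q[:,1].max(),Q[:,0].min())
E
```

```text
scene [array([792. , -49.7]), array([188.3, 283.3]), np.float64(89.9)] 0.044746453711098644 0.6504615425788731
side [array([826.8, -35. ]), array([245. ,  95.9]), np.float64(45.0)] 0.044909962002345316 0.7133113112665759
```

Emit:
move_arm(series=[[[0.5, -1.3, -0.5, 0.5, -1.3, -0.5, 1], [0.4, -1.3, -0.5, 0, 0, 0, 1], [0.3, -1, -0.4, 0, 0, 0, 1], [0, 0, 0, 0, 0, 0, 1], [0, 0, 0, 0, 0, 0, 1]]])

```text
clock: 31.35
eef_pos: [0.672, 0.0761, 0.0226]
tool_rot: [0.591, 0.711, -0.241, 0.296]
ft_force: [0.0, 0.3, 0.8]
grip_width: 0.0854
```

```bash
python3 - <<'E'
from g import *
P,Rm=grasp((.6675,.081,.03),10.5,-45,.0);delta(P,Rm)
E
```

```text
t 31.35 pos [0.672  0.0761 0.0226] dp cm [-0.21 -0.83 -0.6 ] rv deg [-0.2  0.4 -0.3] n 0.5 q [ 0.43  0.9   0.31  1.2  -0.76  1.9 ] w 0.0854 f [0.  0.3 0.8]
```

Emit:
move_arm(series=[[[-0.2, -0.8, -0.6, 0, 0.4, 0, 1], [0, 0, -0.1, 0, 0, 0, 1], [0, 0, 0, 0, 0, 0, 0], [0, 0, 0, 0, 0, 0, 0], [0, 0, 0, 0, 0, 0, 0]]])

```text
clock: 31.85
eef_pos: [0.6704, 0.07, 0.0165]
tool_rot: [0.589, 0.713, -0.241, 0.294]
ft_force: [1.2, -0.7, -1.0]
grip_width: 0.0592
```

```bash
python3 - <<'E'
from g import *
P,Rm=grasp((.6675,.081,.03),10.5,-45,.0);delta(P,Rm)
shot('wrist','w22.png')
E
```

```text
t 31.85 pos [0.6704 0.07   0.0165] dp cm [-0.04 -0.22  0.01] rv deg [-0.3  0.  -0.4] n 0.5 q [ 0.42  0.9   0.29  1.18 -0.76  1.89] w 0.0592 f [ 1.2 -0.7 -1. ]
```

View pics/w22.png

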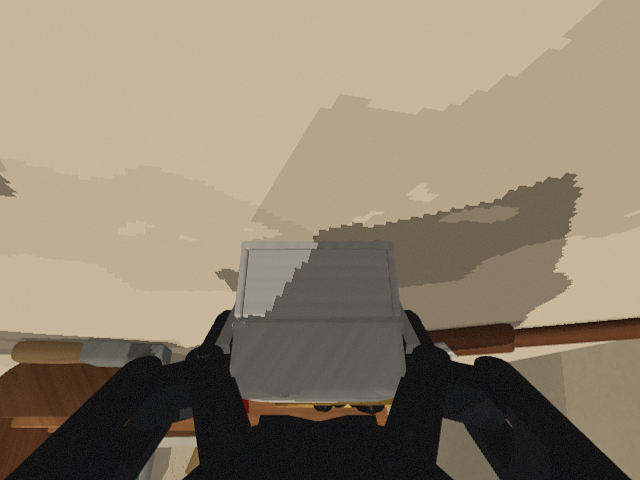

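Emit:
move_arm(series=[[[0, 0, 0, 0, 0, 0, 0], [0, 0, 2.5, 0, 0, 0, 0], [0, 0, 4, 0, 0, 0, 0], [-1, 0, 4, 0, 0, 0, 0], [-2, 0, 3, 8.2, 1.5, 0, 0]]])

```text
clock: 32.4
eef_pos: [0.6328, 0.0715, 0.1387]
tool_rot: [0.601, 0.737, -0.206, 0.232]
ft_force: [-0.2, -0.5, -3.1]
grip_width: 0.0594
```

Emit:
move_arm(series=[[[-2, 0, 0.2, 8.2, 1.5, 0, 0], [-2, 0, 0.2, 8.2, 1.5, 0, 0], [-2, 0, 0.2, 8.2, 1.5, 0, 0], [-2, 0, 0.2, 8.2, 1.5, 0, 0], [-2, 0, 0.2, 8.2, 1.5, 0, 0]]])

```text
clock: 32.9
eef_pos: [0.5327, 0.0774, 0.157]
tool_rot: [0.628, 0.776, 0.042, -0.043]
ft_force: [-0.4, -1.1, -3.6]
grip_width: 0.0592
```

Emit:
move_arm(series=[[[-2, 0, 0, 8.2, 1.5, 0, 0], [-2, 0, 0, 8.2, 1.5, 0, 0], [-2, 0, 0, 8.2, 1.5, 0, 0], [-2, 0, 0, 8.2, 1.5, 0, 0], [-1, 0, 0, 8.2, 1.5, 0, 0]]])

```text
clock: 33.4
eef_pos: [0.4405, 0.0754, 0.1628]
tool_rot: [0.572, 0.705, 0.282, -0.31]
ft_force: [-0.6, 0.1, -3.4]
grip_width: 0.0592
```

```bash
python3 - <<'E'
from g import *
P,Rm=grasp((.47,.04,.08),10.5,45,.0);delta(P,Rm)
E
```

```text
t 33.40 pos [0.4405 0.0754 0.1628] dp cm [ 2.71 -2.22 -9.62] rv deg [-4.9  1.6 -0.3] n 5.2 q [-0.31  0.48 -0.16  1.41  0.75  0.86] w 0.0592 f [-0.6  0.1 -3.4]
```

Emit:
move_arm(series=[[[1.5, -2, 0, -4.9, 1.6, -0.3, 0], [0, 0, -3, 0, 0, 0, 0], [0, 0, -3, 0, 0, 0, 0], [0, 0, -2, 0, 0, 0, 0], [0, 0, 0, 0, 0, 0, 0]]])

```text
clock: 33.9
eef_pos: [0.4534, 0.0485, 0.0734]
tool_rot: [0.595, 0.707, 0.24, -0.297]
ft_force: [-0.4, 0.3, -1.9]
grip_width: 0.0592
```

```bash
python3 - <<'E'
from g import *
P,Rm=grasp((.46,.04,.03),10.5,45,.0);delta(P,Rm)
o=bot.get_obs();R_=R.from_quat(o['tool_rot']).as_matrix();s=np.array(o['eef_pos'])-.019*R_[:,2];print(s)
topface(s[:2],s[2]+.024,s[2]+.037,.03)
E
```

```text
t 33.90 pos [0.4534 0.0485 0.0734] dp cm [ 0.42  0.47 -5.68] rv deg [ 0.3 -0.8  0.4] n 0.9 q [-0.32  0.6  -0.17  1.25  0.66  0.93] w 0.0592 f [-0.4  0.3 -1.9]
[0.45594283 0.03532062 0.08687072]
scene z 0.1156 slope [-0.7 -0.5] rect [459.8  55. ] [18.9 47.5] 72.7 65
side z 0.1169 slope [-0.9 -0.1] rect [455.4  37.3] [57.3 55. ] 18.1 399
```

Emit:
move_arm(series=[[[0.2, 0.3, -2, 0.3, -0.8, 0.4, 0], [0, 0, -2, 0, 0, 0, 0], [0, 0, -1, 0, 0, 0, 0], [0, 0, 0, 0, 0, 0, 0], [0, 0, 0, 0, 0, 0, 0]]])

```text
clock: 34.5
eef_pos: [0.4616, 0.0506, 0.0306]
tool_rot: [0.589, 0.714, 0.248, -0.288]
ft_force: [0.4, -0.8, -2.8]
grip_width: 0.0598
```

```bash
python3 - <<'E'
from g import *
P,Rm=grasp((.46,.04,.03),10.5,45,.0);delta(P,Rm)
o=bot.get_obs();R_=R.from_quat(o['tool_rot']).as_matrix();s=np.array(o['eef_pos'])-.019*R_[:,2];print(s)
topface(s[:2],s[2]+.024,s[2]+.037,.03)
E
```

```text
t 34.50 pos [0.4616 0.0506 0.0306] dp cm [-0.4   0.26 -1.41] rv deg [ 0.2  0.9 -0.1] n 1.0 q [-0.31  0.66 -0.2   1.14  0.67  0.92] w 0.0598 f [ 0.4 -0.8 -2.8]
[0.46384904 0.03745353 0.04414398]
scene z 0.0731 slope [ 1.  -2.5] rect [467.5  56.5] [19.  46.5] 74.7 67
side z 0.073 slope [ 0.7 -0.5] rect [462.8  39.6] [59. 54.] 15.0 390
```

Emit:
move_arm(series=[[[0, 0, -0.6, 0.5, 0.8, 0, 0], [0, 0, -0.4, 0, 0, 0, 0], [0, 0, -0.1, 0, 0, 0, 0], [0, 0, 0, 0, 0, 0, 0], [0, 0, 0, 0, 0, 0, 0]]])

```text
clock: 35.1
eef_pos: [0.4627, 0.0501, 0.0201]
tool_rot: [0.589, 0.711, 0.248, -0.294]
ft_force: [0.6, -0.0, -1.4]
grip_width: 0.0593
```

```bash
python3 - <<'E'
from g import *
P,Rm=grasp((.46,.04,.03),10.5,45,.0);delta(P,Rm)
o=bot.get_obs();R_=R.from_quat(o['tool_rot']).as_matrix();s=np.array(o['eef_pos'])-.019*R_[:,2];print(s)
topface(s[:2],s[2]+.024,s[2]+.037,.03)
E
```

```text
t 35.10 pos [0.4627 0.0501 0.0201] dp cm [-0.52  0.31 -0.35] rv deg [-0.3  0.2 -0.1] n 0.4 q [-0.31  0.69 -0.19  1.14  0.68  0.91] w 0.0593 f [ 0.6 -0.  -1.4]
[0.4651367  0.03684888 0.03346609]
scene z 0.0623 slope [ 0.3 -1.6] rect [470.3  54.5] [21.6 49.1] 75.3 77
side z 0.0623 slope [0.3 0.4] rect [464.5  39. ] [59.1 54.3] 5.4 375
```

Emit:
move_arm(series=[[[0, 0, -0.3, 0, 0, 0, 0], [0, 0, 0, 0, 0, 0, 0], [0, 0, 0, 0, 0, 0, 0.8], [0, 0, 0, 0, 0, 0, 1], [0, 0, 0, 0, 0, 0, 1]]])

```text
clock: 35.7
eef_pos: [0.4639, 0.0503, 0.0196]
tool_rot: [0.589, 0.71, 0.249, -0.294]
ft_force: [-0.2, 0.2, -0.2]
grip_width: 0.0852
```

Emit:
move_arm(series=[[[0.2, -1.5, 1.5, 0, 0, 0, 1], [0.5, -2.8, 2.8, 0, 0, 0, 1], [0.5, -2.8, 2.8, 0, 0, 0, 1], [0, 0, 4, -8, -1.5, 0, 1], [0, 0, 4, -8, -1.5, 0, 1]]])

```text
clock: 36.2
eef_pos: [0.469, -0.0231, 0.1572]
tool_rot: [0.624, 0.737, 0.155, -0.206]
ft_force: [1.2, 1.5, 0.4]
grip_width: 0.0855
```

```bash
python3 - <<'E'
from g import *
topface((.465,.039),.053,.068,.05)
P,Rm=grasp((.465,.037,.03),10.5,-45,.1);delta(P,Rm)
p,d,W=shot('scene','s23.png');q,d,W=shot('side','d23.png');
a=cv2.resize(p[130:290,290:470,::-1],(400,350));b=cv2.resize(q[230:450,190:410,::-1],(400,350));cv2.imwrite('pics/c23.png',np.hstack([a,b]))
E
```

```text
scene z 0.0603 slope [-0.7  0.5] rect [465.5  37.6] [61.  61.4] 10.7 310
side z 0.0606 slope [ 0.2 -0.2] rect [465.2  39.4] [59.6 58.1] 10.5 468
t 36.30 pos [ 0.4717 -0.0208  0.1647] dp cm [-1.71 11.41 -7.74] rv deg [-73.3 -14.    0.6] n 74.6 q [-0.32  0.42 -0.03  1.39  0.44  1.01] w 0.0856 f [ 0.3 -0.7  0.3]
```

View pics/c23.png

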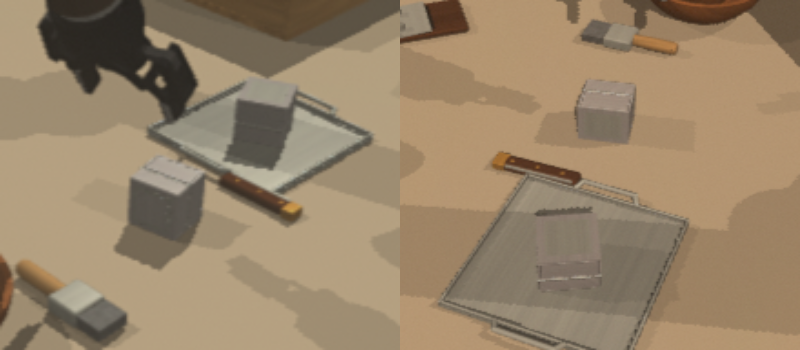

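Emit:
move_arm(series=[[[0, 1.2, 0.3, -8.2, -1.5, 0, 1], [0, 1.2, 0.3, -8.2, -1.5, 0, 1], [0, 1.2, 0.3, -8.2, -1.5, 0, 1], [0, 1.2, 0.3, -8.2, -1.5, 0, 1], [0, 1.2, 0.3, -8.2, -1.5, 0, 1]]])

```text
clock: 36.9
eef_pos: [0.4665, 0.0334, 0.1668]
tool_rot: [0.65, 0.752, -0.08, 0.079]
ft_force: [0.6, -0.3, -1.1]
grip_width: 0.086
```

Emit:
move_arm(series=[[[0, 0, 0, -8.2, -1.5, 0, 1], [0, 0, 0, -8.2, -1.5, 0, 1], [0, 0, 0, -8.2, -1.5, 0, 1], [0, 0, 0, -8.2, -1.5, 0, 1], [0, 0, 0, 0, 0, 0, 1]]])

```text
clock: 37.4
eef_pos: [0.4628, 0.0363, 0.161]
tool_rot: [0.596, 0.695, -0.265, 0.303]
ft_force: [-0.8, 0.3, 0.1]
grip_width: 0.0855
```

```bash
python3 - <<'E'
from g import *
P,Rm=grasp((.4657,.0365,.03),10.6,-45,.0);delta(P,Rm)
E
```

```text
t 37.40 pos [0.4628 0.0363 0.161 ] dp cm [  0.54  -1.3  -14.44] rv deg [2.5 0.  2. ] n 3.2 q [ 0.54  0.46 -0.17  1.34 -0.75  2.11] w 0.0855 f [-0.8  0.3  0.1]
```

Emit:
move_arm(series=[[[0.5, -1.3, 0, 2.5, 0, 2, 1], [0, 0, -3, 0, 0, 0, 1], [0, 0, -3, 0, 0, 0, 1], [0, 0, 0, 0, 0, 0, 1], [0, 0, 0, 0, 0, 0, 1]]])

```text
clock: 37.9
eef_pos: [0.4661, 0.0206, 0.096]
tool_rot: [0.589, 0.714, -0.246, 0.288]
ft_force: [-0.3, -0.3, -0.6]
grip_width: 0.0855
```

```bash
python3 - <<'E'
from g import *
P,Rm=grasp((.4657,.0365,.03),10.6,-45,.0);delta(P,Rm)
E
```

```text
t 37.90 pos [0.4661 0.0206 0.096 ] dp cm [ 0.2   0.27 -7.94] rv deg [-0.4 -0.8 -0. ] n 0.9 q [ 0.49  0.49 -0.28  1.1  -0.73  1.99] w 0.0855 f [-0.3 -0.3 -0.6]
```

Emit:
move_arm(series=[[[0.2, 0.3, -2.5, -0.4, -0.8, 0, 1], [0, 0, -2.5, 0, 0, 0, 1], [0, 0, -2.3, 0, 0, 0, 1], [0, 0, 0, 0, 0, 0, 1], [0, 0, 0, 0, 0, 0, 1]]])

```text
clock: 38.4
eef_pos: [0.4728, 0.0236, 0.0282]
tool_rot: [0.593, 0.709, -0.239, 0.295]
ft_force: [0.1, -0.1, 1.0]
grip_width: 0.0852
```

```bash
python3 - <<'E'
from g import *
P,Rm=grasp((.4657,.0365,.03),10.6,-45,.0);delta(P,Rm)
E
```

```text
t 38.40 pos [0.4728 0.0236 0.0282] dp cm [-0.46 -0.03 -1.16] rv deg [-0.4  0.6  0.2] n 0.7 q [ 0.49  0.6  -0.33  0.93 -0.74  2.  ] w 0.0852 f [ 0.1 -0.1  1. ]
```

Emit:
move_arm(series=[[[-0.4, 0, -0.9, -0.4, 0.6, 0, 1], [-0.1, 0, -0.2, 0, 0, 0, 1], [0, 0, 0, 0, 0, 0, 0], [0, 0, 0, 0, 0, 0, 0], [0, 0, 0, 0, 0, 0, 0]]])

```text
clock: 38.9
eef_pos: [0.4696, 0.0246, 0.0205]
tool_rot: [0.592, 0.71, -0.243, 0.294]
ft_force: [0.3, 0.0, -3.6]
grip_width: 0.0596
```

```bash
python3 - <<'E'
from g import *
P,Rm=grasp((.4657,.0365,.03),10.6,-45,.0);delta(P,Rm)
shot('wrist','w24.png')
E
```

```text
t 38.90 pos [0.4696 0.0246 0.0205] dp cm [-0.14 -0.14 -0.39] rv deg [-0.2  0.2  0.2] n 0.3 q [ 0.5   0.61 -0.33  0.93 -0.74  2.01] w 0.0596 f [ 0.3  0.  -3.6]
```

View pics/w24.png

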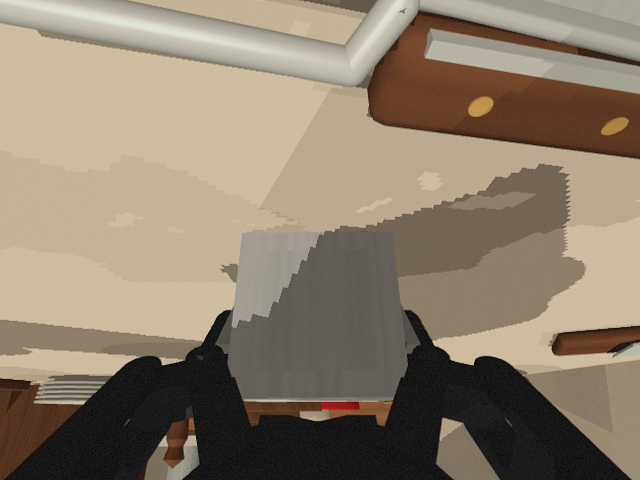

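Emit:
move_arm(series=[[[0, 0, 0, 0, 0, 0, 0], [0, 0, 2.5, 0, 0, 0, 0], [0, 0, 4.5, 0, 0, 0, 0], [0, 0, 4.5, 0, 0, 0, 0], [0, 0, 4.5, 0, 0, 0, 0]]])

```text
clock: 39.45
eef_pos: [0.4635, 0.0224, 0.1777]
tool_rot: [0.59, 0.711, -0.25, 0.289]
ft_force: [2.3, -0.1, -2.2]
grip_width: 0.0594
```

Emit:
move_arm(series=[[[0, 0, 3, 8.3, 1.5, 0, 0], [-0.3, 1.5, 1, 8.3, 1.5, 0, 0], [-0.4, 2, 0.2, 8.3, 1.5, 0, 0], [-0.4, 2.4, 0.2, 8.3, 1.5, 0, 0], [-0.4, 2.4, 0.2, 8.3, 1.5, 0, 0]]])

```text
clock: 39.95
eef_pos: [0.4493, 0.1108, 0.2316]
tool_rot: [0.635, 0.772, -0.009, 0.014]
ft_force: [0.4, -0.1, -3.1]
grip_width: 0.0589
```

```bash
python3 - <<'E'
from g import *
P,Rm=grasp((.425,.257,.17),25.2,45,0);delta(P,Rm)
E
```

```text
t 39.95 pos [0.4493 0.1108 0.2316] dp cm [-3.   15.84 -7.5 ] rv deg [44.6 14.9 13.4] n 48.8 q [ 0.26  0.17 -0.09  1.31 -0.03  1.64] w 0.0589 f [ 0.4 -0.1 -3.1]
```

Emit:
move_arm(series=[[[-0.5, 2.6, 0, 7.4, 2.5, 2.2, 0], [-0.5, 2.6, 0, 7.4, 2.5, 2.2, 0], [-0.5, 2.6, 0, 7.4, 2.5, 2.2, 0], [-0.5, 2.6, 0, 7.4, 2.5, 2.2, 0], [-0.5, 2.6, 0, 7.4, 2.5, 2.2, 0]]])

```text
clock: 40.45
eef_pos: [0.4237, 0.2423, 0.236]
tool_rot: [0.523, 0.787, 0.179, -0.275]
ft_force: [0.1, 0.2, -3.8]
grip_width: 0.0595
```

Emit:
move_arm(series=[[[-0.3, 2, -1, 7, 2.5, 2.2, 0], [0, 0, -2, 0, 0, 0, 0], [0, 0, 0, 0, 0, 0, 0], [0, 0, 0, 0, 0, 0, 0], [0, 0, 0, 0, 0, 0, 0]]])

```text
clock: 40.95
eef_pos: [0.4193, 0.2608, 0.2009]
tool_rot: [0.494, 0.777, 0.207, -0.33]
ft_force: [0.6, -1.9, -2.0]
grip_width: 0.0594
```

```bash
cat > t.py <<'E'
from g import *
P,Rm=grasp((.425,.257,.085),25.2,45,0);delta(P,Rm)
o=bot.get_obs();R_=R.from_quat(o['tool_rot']).as_matrix();s=np.array(o['eef_pos'])-.0155*R_[:,2];print(np.round(s,4))
topface(s[:2],s[2]+.025,s[2]+.036,.03,('side',))
E
python3 t.py
```

```text
t 40.95 pos [0.4193 0.2608 0.2009] dp cm [ -0.     0.84 -12.94] rv deg [-0.6 -0.6 -0. ] n 0.9 q [ 0.12  0.42 -0.08  1.38  0.75  1.13] w 0.0594 f [ 0.6 -1.9 -2. ]
[0.4241 0.2507 0.2117]
side z 0.2433 slope [0.1 0.6] rect [424.2 250.7] [58.8 58.3] 22.4 895
```

Emit:
move_arm(series=[[[0, 0.6, -3, -0.6, -0.6, 0, 0], [0, 0, -3, 0, 0, 0, 0], [0, 0, -2.5, 0, 0, 0, 0], [0, 0, 0, 0, 0, 0, 0], [0, 0, 0, 0, 0, 0, 0]]])

```text
clock: 41.5
eef_pos: [0.4237, 0.2681, 0.122]
tool_rot: [0.492, 0.783, 0.21, -0.317]
ft_force: [0.1, 0.8, -1.9]
grip_width: 0.0594
```

```bash
sed -i 's/^topface.*/topface(s[:2],s[2]+.028,s[2]+.035,.045,("side",));topface(s[:2],s[2]+.025,s[2]+.036,.03,("side",))/' t.py; python3 t.py; python3 - <<'E'
from g import *
q,d,W=shot('side');p,d,W=shot('scene')
a=cv2.resize(p[100:230,340:490,::-1],(400,350));b=cv2.resize(q[270:460,190:380,::-1],(400,350));cv2.imwrite('pics/c25.png',np.hstack([a,b]))
E
```

```text
t 41.50 pos [0.4237 0.2681 0.122 ] dp cm [-0.44  0.11 -5.04] rv deg [-0.1  1.1 -0.1] n 1.1 q [ 0.14  0.49 -0.19  1.16  0.74  1.16] w 0.0594 f [ 0.1  0.8 -1.9]
[0.4282 0.2581 0.133 ]
side z 0.1645 slope [1.5 0.3] rect [427.4 259.1] [84.2 63. ] 26.0 1106
side z 0.1646 slope [1.7 0. ] rect [427.1 258.4] [57.4 58.4] 24.4 825
```

View pics/c25.png

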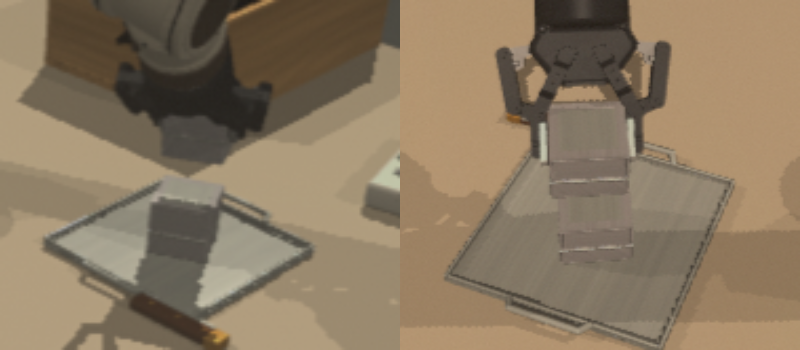

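Emit:
move_arm(series=[[[-0.5, 0, -1.2, 0, 1.3, 0, 0], [-0.2, 0, -1.2, 0, 0, 0, 0], [0, 0, -0.8, 0, 0, 0, 0], [0, 0, 0, 0, 0, 0, 0], [0, 0, 0, 0, 0, 0, 0]]])

```text
clock: 42.2
eef_pos: [0.4171, 0.2678, 0.0882]
tool_rot: [0.495, 0.78, 0.205, -0.325]
ft_force: [-0.9, 0.8, -3.2]
grip_width: 0.0596
```

```bash
python3 t.py
```

```text
t 42.20 pos [0.4171 0.2678 0.0882] dp cm [ 0.22  0.13 -1.67] rv deg [-0.1 -0.2 -0. ] n 0.2 q [ 0.14  0.54 -0.22  1.1   0.74  1.16] w 0.0596 f [-0.9  0.8 -3.2]
[0.4218 0.2579 0.0991]
side z 0.1307 slope [0.3 0. ] rect [421.4 259.5] [83. 62.] 24.7 1064
side z 0.1306 slope [0.4 0.2] rect [421.8 257.9] [57.7 59.2] 23.3 799
```

Emit:
move_arm(series=[[[0.2, 0, -0.8, 0, 0, 0, 0], [0, 0, -0.4, 0, 0, 0, 0], [0, 0, 0, 0, 0, 0, 0], [0, 0, 0, 0, 0, 0, 0], [0, 0, 0, 0, 0, 0, 0]]])

```text
clock: 42.8
eef_pos: [0.4201, 0.268, 0.076]
tool_rot: [0.494, 0.78, 0.206, -0.324]
ft_force: [-0.4, 0.8, -2.4]
grip_width: 0.0591
```

```bash
python3 t.py
```

```text
t 42.80 pos [0.4201 0.268  0.076 ] dp cm [-0.09  0.12 -0.44] rv deg [-0.2 -0.  -0. ] n 0.2 q [ 0.14  0.56 -0.22  1.07  0.74  1.16] w 0.0591 f [-0.4  0.8 -2.4]
[0.4248 0.258  0.0869]
side z 0.1185 slope [0.3 0.1] rect [424.4 259.8] [82.2 61.8] 24.4 1045
side z 0.1185 slope [0.4 0.3] rect [424.7 258.3] [59.4 58.8] 20.8 794
```

Emit:
move_arm(series=[[[0, 0, -0.3, 0, 0, 0, 0], [0, 0, -0.2, 0, 0, 0, 0], [0, 0, 0, 0, 0, 0, 0], [0, 0, 0, 0, 0, 0, 0.8], [0, 0, 0, 0, 0, 0, 1]]])

```text
clock: 43.4
eef_pos: [0.4213, 0.2686, 0.0744]
tool_rot: [0.495, 0.779, 0.209, -0.324]
ft_force: [0.1, -0.5, 0.1]
grip_width: 0.0806
```

Emit:
move_arm(series=[[[0, 0, 0, 0, 0, 0, 1], [0.6, -1.3, 1.4, 0, 0, 0, 1], [1.2, -2.6, 2.8, 0, 0, 0, 1], [1.2, -2.6, 2.8, 0, 0, 0, 1], [0, -2, 4, 0, 0, 0, 1]]])

```text
clock: 43.9
eef_pos: [0.4466, 0.1837, 0.1828]
tool_rot: [0.493, 0.779, 0.205, -0.33]
ft_force: [0.6, 0.3, -0.9]
grip_width: 0.0856
```

Emit:
move_arm(series=[[[0, -4, 2, 0, 0, 0, 1], [0, -4, 0, 0, 0, 0, 1], [0, 0, 0, 0, 0, 0, 1], [0, 0, 0, 0, 0, 0, 1], [0, 0, 0, 0, 0, 0, 1]]])

```text
clock: 44.4
eef_pos: [0.4504, 0.0998, 0.2087]
tool_rot: [0.493, 0.78, 0.209, -0.325]
ft_force: [0.7, -0.2, -0.0]
grip_width: 0.0851
```

```bash
python3 - <<'E'
from g import *
obs();topface((.425,.258),.105,.125,.05)
for c in ['scene','side']:
    p,d,W=shot(c,c+'26.png');W=W[np.isfinite(W[...,0])]
    print(c);rimplane(W,(.4465,-.277),.029,.07,.095);rimplane(W,(.44,-.275),.058,.06,.078);rimplane(W,(.435,-.272),.091,.05,.07)
    for n in ('brush','knife'): print(n,[(np.round(r['at'],3).tolist(),round(r['confidence'],2)) for r in bot.find_in(c,n)][:1])
q=cv2.imread('pics/side26.png')[230:470,170:410];p=cv2.imread('pics/scene26.png')[110:350,190:490]
cv2.imwrite('pics/c26.png',np.hstack([cv2.resize(p,(437,350)),cv2.resize(q,(350,350))]))
E
```

```text
t 44.4 p [0.4504 0.0998 0.2087] R
 [[-0.303  0.904 -0.301]
 [ 0.633  0.427  0.646]
 [ 0.712  0.005 -0.702]] q [-0.176  0.518  0.076  1.657  0.622  0.778] f [ 0.7 -0.2 -0. ] w 0.0851
scene z 0.1156 slope [-1.   0.6] rect [426.  258.5] [59.8 65.4] 25.2 232
side z 0.1155 slope [ 0.3 -0.3] rect [425.1 259. ] [59.6 62.1] 25.1 934
scene
 plane c [ 0.4551 -0.2693] r 0.0289 z 0.0808 slope deg [ 0.5 -0.1] bins 36 36 res 0.0013
 plane c [ 0.4418 -0.2765] r 0.0573 z 0.075 slope deg [-0.1  0. ] bins 36 36 res 0.0014
 plane c [ 0.4352 -0.2729] r 0.0893 z 0.0651 slope deg [-0.1 -0.1] bins 36 36 res 0.0013
brush [([0.518, -0.146, 0.021], 0.89)]
knife [([0.514, 0.135, 0.012], 0.79)]
side
 plane c [ 0.4535 -0.2665] r 0.0288 z 0.0808 slope deg [0.8 0.2] bins 33 31 res 0.0033
 plane c [ 0.441  -0.2743] r 0.0574 z 0.0749 slope deg [-0.4 -0.2] bins 28 28 res 0.0018
 plane c [ 0.4344 -0.2703] r 0.0893 z 0.0651 slope deg [ 0. -0.] bins 32 29 res 0.0033
brush [([0.505, -0.128, 0.021], 0.91)]
knife [([0.515, 0.15, 0.009], 0.71)]
```

View pics/c26.png

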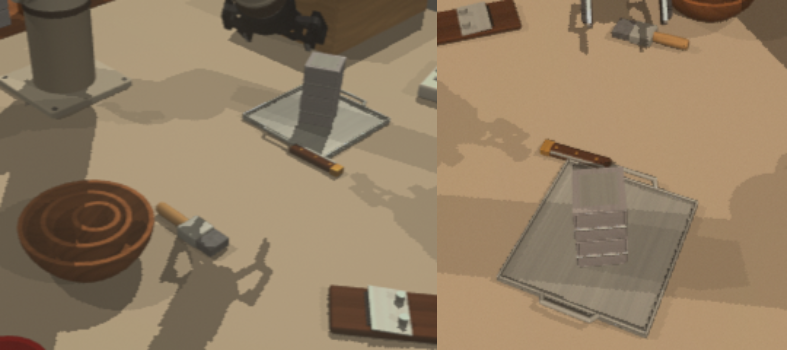

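The side view (right half of the crop) shows both tins in one straight inverted pile on the tray, seams shut. The scene view shows the three bowls nested. The small bowl was nudged about 1 cm at some point but is still seated, level and 15 mm off centre. The brush and knife are where they were, so I'll hand in.

```bash
python3 - <<'E'
from h import *
print(bot.job_done());obs()
E
```

```text
the job is handed in; nothing more can be done
None
the job is handed in; nothing more can be done
```

The job is handed in at about 45 s; no verdict was reported. Two tins were present. I turned each one over in two 90° turns, gripped across the seam, and piled them upside down on the tray. I also nested the medium bowl in the large one and the small bowl in the medium one.

My last checks, all camera measurements:
- **Tins:** the pile top is at 115.5 mm and level within about 1°. The tins are about 2 mm apart in plan, near the tray's centre. The seams look shut.
- **Bowls:** the rim heights match seated nesting. The medium bowl is 7 mm off centre in the large one. All bowls are level within about 1°.
- **Small bowl:** it moved about 1 cm by itself after I placed it. It is now about 15 mm off the medium bowl's centre; the limit is 25 mm, so I left it.
- **Brush and knife:** neither has moved from its starting place.
- **Arm:** the gripper was clear of everything at hand-in.

No check failed. The two fixed cameras disagreed by 2–5 mm on absolute positions throughout, so I averaged them.

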